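# Load a module from its tray pocket onto the preheater and clamp it

### The job

Swing the preheater's hold-down arm up and back by its black ball, then lift the module with the orange rib straight up out of its tray pocket by that rib and, keeping it level, set it down without dropping it inside the yellow outline on the preheater's plate, squared up, rib towards the switch side, and let go of it. Then swing the hold-down back over so that its red foot rests on the module. Leave the other modules in the tray and everything else on the bench undisturbed.

Things in the scene. Friction and masses are not known exactly. Their poses are not given: they have to be found in the camera images.
- target_center (a point): The module to move: a flat electronic module 64 (its x) x 36 (its y) x 14 mm, green board under a copper-coloured can, about 0.1 kg, with an ORANGE grip rib standing on its top. At the start it sits in one of the tray's six pockets (any of four), its sides not reachable, its x axis along the tray's x. This point is the centre of the 64 x 36 x 14 body, 7 mm above its underside; x runs along the 64 mm length, away from the rib end, z up.
- target_rib (a point): Centre of the orange grip rib, the module's only grippable feature: an upright rib 24 mm long (along the module's x), 10 mm thick (along the module's y), 20 mm high, standing on the module's top. Its centre is 14 mm to -x of the module's centre and 24 mm above the module's underside (10 mm above its top face). Grip it across its 10 mm thickness. Axes as the module's.
- tray: Fixed black parts tray, 158 (x) x 156 (y) x 19 mm. Origin: centre of its underside. Six pockets, 2 along x (pitch 74 mm) by 3 along y (pitch 48 mm), each 66.4 x 38.4 mm and 15 mm deep (1.2 mm clearance each side); pocket floors 4 mm above the table, so module tops lie 1 mm under the tray's top and only the ribs stand up, to 38 mm above the table. Two pockets are empty.
- preheater: Fixed white bench preheater, 200 (x) x 180 (y) mm, its dark plate's top 56 mm above the table. Origin: centre of its underside. Its front, with the yellow switch, faces its -x; the hold-down's hinge stands at its +x end. May stand left or right of the robot, the tray on the other side.
- mark (a point): Centre of the yellow rectangular outline on the preheater's plate (76 x 47 mm inside, long side along x), on the plate's top surface. Axes as the preheater's: x points from the front (switch side) towards the hinge, z up. It lies 25 mm to -x of the preheater's origin and 95 mm to -x of the hinge.
- hinge_axis (a point): The middle of the hold-down's hinge axis, 25 mm above the plate's top, on the preheater's centre line, 70 mm to +x of its origin. The axis runs along the preheater's y. Two cheeks beside it reach 32 mm above the plate, over 18 mm in x.
- holddown (a joint): Angle of the hold-down arm (rad). 0: down, its arm level and pointing to the preheater's -x, the foot 1 mm above the bare plate (it starts so). Grows to 1.9 as the arm is swung up and back over the hinge. Gravity makes it over-centre: past about 1.5 it falls back and stays at the 1.9 stop, below that it falls down, slowly (damped). It reads about 0.16 when the foot rests on a module. Swinging it takes about 1 to 2 N at the ball.
- holddown_ball (a point): Centre of the black ball handle (24 mm diameter) of the hold-down. The arm is a blue bar 14 mm wide, 8 mm high, running 84 mm from the hinge. At joint 0 the ball's centre is 80 mm to -x of the hinge and 27 mm above it, on a thin stem above the arm's end; it turns with the arm on a circle of 84 mm radius. The stem's axis is this point's z.
- foot (a point): Red ball-shaped foot (14 mm diameter) under the end of the hold-down arm; this is its centre. At joint 0 it is 80 mm to -x of the hinge and 17 mm below it; it turns with the arm. With the arm down it comes 15 mm to +x of the mark's centre, on the module's flat part behind the rib.
- module_blue_rib (a point): 64 x 36 x 14 mm module (green board under a metal can) with a BLUE grip rib; neighbour in the tray. This point is the rib's centre. Leave it in its pocket.
- module_white_rib (a point): 64 x 36 x 14 mm module (green board under a metal can) with a WHITE grip rib; neighbour in the tray. This point is the rib's centre. Leave it in its pocket.
- module_green_rib (a point): 64 x 36 x 14 mm module (green board under a metal can) with a GREEN grip rib; neighbour in the tray. This point is the rib's centre. Leave it in its pocket.
- cleaner_bottle: Upright grey cleaner bottle with a blue cap, 38 mm diameter, 160 mm tall, 0.18 kg, standing between tray and preheater. Origin: centre of its underside. Leave alone.
- flux_jar: Small amber jar with white cap, 44 mm diameter, 40 mm tall. Origin: centre of its underside. Leave alone.
- screw_dish: Shallow metal dish, 72 mm diameter, 22 mm tall, near the robot. Origin: centre of its underside. Leave alone.
- driver: Red-handled screwdriver, 150 mm long, lying on the table on the right. Leave alone.
- glass_panel: Black flat spare panel, 135 x 66 x 6 mm, lying on the table on the left. Origin: centre of its underside. Leave alone.
Things that resemble listed ones, but are neither listed nor needed, are in the scene too. Of the things that look like the part that bears target_center, take the one that is farthest from the robot's base at the start.

How it is judged:
On the way, in this order (a step that is already met when the one before it is completed fails the run):
1. the orange-ribbed module is lifted out of the tray (z of target_center in the frame of tray above 0.045 m), for 0.1 s.
2. the module rests inside the outline, rib to the front, let go, with the hold-down still up (horizontal distance between target_center and mark below 0.01 m and z of target_center in the frame of mark between 0.0035 and 0.0105 m and angle between the x axis of target_center and the x axis of mark, either way round below 0.18 rad and x of target_rib in the frame of mark below -0.003 m and value of joint holddown above 0.5 rad and contact force between the fingers and target below 0.05 N), for 0.2 s.
At the end, for the whole second after the job is handed in: the module lies flat on the plate, its centre within 10 mm of the outline's centre, square to it within 0.18 rad (about 10 degrees), rib towards the switch side, at rest; the hold-down is down (joint 0.10 to 0.23 rad) with its foot pressing on the module (horizontal distance between target_center and mark below 0.01 m and z of target_center in the frame of mark between 0.0035 and 0.0105 m and angle between the x axis of target_center and the x axis of mark, either way round below 0.18 rad and x of target_rib in the frame of mark below -0.003 m and angle between target_center's own z axis and vertical below 0.1 rad and value of joint holddown between 0.1 and 0.23 rad and contact force between holddown and target above 0.2 N and linear speed of target below 0.02 m/s); the robot touches nothing.
It fails at once if the module is tipped more than about 23 degrees (angle between target_center's own z axis and vertical above 0.4 rad).
It fails at once if the module is dropped or slammed onto the plate (faster than 0.35 m/s close above it) (horizontal distance between target_center and mark below 0.05 m and z of target_center in the frame of mark below 0.03 m and linear speed of target above 0.35 m/s).
It fails at once if another module is disturbed (moved more than 6 mm) (distance of any of module_blue_rib, module_white_rib, module_green_rib from where it was at the start of the episode above 0.006 m).
It fails at once if something else on the bench is disturbed (moved more than 20 mm) (distance of any of cleaner_bottle, flux_jar, screw_dish, driver, glass_panel from where it was at the start of the episode above 0.02 m).
It also fails if it takes over 67 s, if anything falls off the work surface, if the arm or the gripper's body presses on something with over 40 N, if the wrist force passes 120 N, or if a joint passes its speed limit or range.

### The arm

A 6-joint arm with a two-finger parallel gripper is mounted at the origin on the work surface. World frame = base frame: x ahead of the robot, y to its left, z up, the work surface at z = 0. Lengths are in m, angles in rad, forces in N, time in s.
With the tool pointing down it reaches from about 0.25 to 0.8 m from the base axis. Payload 3.9 kg.
Tool frame: the origin (TCP) lies at the very end of the fingers, on their centre line; the grasp point (between the pads) lies 19 mm behind it (robot.pinch_z is the distance from the TCP to the grasp point, in m); z points along the fingers, y is the direction in which the jaws open and shut (so a half turn about z gives the same grasp; the last joint's range is limited). The gripper opens to 85 mm and grips with 20 to 120 N. Pads are 22 mm wide; open, the fingers measure 114 mm over their backs; the gripper's body (76 mm by 85 mm) begins 54 mm behind the grasp point. The pads swing forward as they close: fully open they stand 13 mm farther back than shut.
Start: joints at [-1.199, 0.26, -0.138, 1.173, 0, 1.571], TCP at [0.191, -0.489, 0.231] pointing down, gripper open.
Joint ranges: [-2.78, 2.78], [-0.83, 1.72], [-1.28, 1.37], [-1.9, 2.12], [-1.57, 1.48], [-3.14, 3.14]. Speed limits (rad/s): [2.57, 2.57, 3.14, 3.14, 3.14, 3.14].

### API

Orientations are given as a unit quaternion [x, y, z, w].
In Python, from rig import robot, snapshot, calibration gives the robot as it stands.
- The arm moves only by the tool play_rows, never from a script. Its argument "steps" is a list that holds one entry, the list of rows, each a list of 7 numbers: the turn, a rotation vector about the tool's x, y, z in rad, then the shift along the tool's x, y, z in m, then the opening, from -1 (shut) to 1 (fully open), so that 0 is half open. A call has exactly 8 rows; each row shifts and turns the commanded pose from where the row before left it, along the tool's axes as they then stand; what a row does not reach is not made up. A row lasts 1/8 s, in which the tool goes at most 62.5 mm and 10.7 degrees, less where a joint would pass 70% of its speed; a pose out of reach is approached as far as the arm can. A call with a gripper value outside its range is refused whole. The fingers move at their own pace and stop on an object; "force" is the grip in N (left out, the last holds). Time passes only in rows, so rows that do not move let the fingers close, or fill a call up. It gives the time, the measured TCP pose, the force and the opening at its end, in the units of the state.
- robot.observe(): the state, without advancing time (a new reading comes with each control period).
- snapshot(name): name is "side" or "top"; returns (picture, depth): 384x512x3 uint8, blue, green, red; 384x512 float32, m along the optical axis (not along the pixel's ray), 0 where there is no reading.
- calibration(name): a dict with "camera_matrix" (3x3 intrinsics, pixels), "camera_from_world" (4x4, takes a point from world to camera coordinates). Camera axes: x right, y down, z forward; pixel columns grow to the right and rows downward; lengths in m; the calibration is good to about 2 mm. A picture is of the moment at which its call begins. calibration takes no time and is no camera call.
- robot.close_job(): hands the job in, once; it reports no verdict.
The state is a dict: "t": time; "joint_pos": joint angles; "dq": joint speeds; "tau": joint torques, N m; "tcp_pos": TCP position; "tcp_rot": TCP orientation; "force": force on the tool from outside, world axes, zero at the start; "wrist_torque": the same for the moment, N m; "opening": opening from 0.0 (shut) to 1.0 (fully open).
Only numpy, scipy, OpenCV 4.12 (cv2) and the standard library are available. Lean on these libraries where they do the work, as an engineer would, in place of code of your own. Each camera call takes 0.05 s, during which the arm holds its last target.

## Working session

There is one attempt and no reset: what is moved stays moved. The work goes in short steps, Python scripts to look and compute and a tool call to move; the robot and the scene stay as the last step left them, time stands still between calls to the robot, and variables do not carry over. Pictures are saved under pics/ and viewed, and the job is handed in when it is done.

Besides the shell and the picture viewer there is one more tool, called after "Request:" by a JSON object that holds its "name" and its "arguments". play_rows: Moves the arm, as the interface text tells. Its arguments: {"type":"object","properties":{"steps":{"type":"array","items":{"type":"array","items":{"type":"array","items":{"type":"number"}}}},"force":{"type":"number"}},"required":["steps"]}

```bash
mkdir -p pics; cat > h.py <<'E'
import numpy as np, cv2
from rig import robot, snapshot, calibration
def cam(n):
    c=calibration(n); return np.array(c["camera_matrix"]),np.array(c["camera_from_world"])
def w(n,d,u,v,dep=None):
    K,T=cam(n); z=d[v,u] if dep is None else dep
    p=np.linalg.inv(K)@np.array([u,v,1])*z
    return (np.linalg.inv(T)@np.append(p,1))[:3]
def wz(n,u,v,h):
    K,T=cam(n); Ti=np.linalg.inv(T); r=Ti[:3,:3]@np.linalg.inv(K)@np.array([u,v,1]); o=Ti[:3,3]
    return o+r*(h-o[2])/r[2]
def px(n,p):
    K,T=cam(n); q=K@(T@np.append(p,1))[:3]; return q[:2]/q[2]
E
python3 - <<'E'
from h import *
print(robot.observe())
for n in("top","side"):
    p,d=snapshot(n); np.savez(f"s_{n}.npz",p=p,d=d); cv2.imwrite(f"pics/{n}0.png",cv2.resize(p,(800,600),interpolation=cv2.INTER_CUBIC)); print(n,np.linalg.inv(cam(n)[1])[:3].round(3).tolist())
E
```

```text
{'t': 0.0, 'joint_pos': array([-1.19896931e+00,  2.60688952e-01, -1.39398323e-01,  1.17269508e+00,
       -9.45419690e-07,  1.57079008e+00]), 'dq': array([-5.99779281e-04,  3.12889311e-05,  4.06250383e-04, -4.30993141e-04,
       -1.59264533e-03, -1.16217132e-03]), 'tau': array([ 1.88689778e-04, -4.05676532e+01,  2.53921813e+01,  1.86800474e-02,
        1.29582750e-04, -2.04749284e-06]), 'tcp_pos': array([ 0.19048973, -0.48847796,  0.23045125]), 'tcp_rot': array([ 9.82766742e-01,  1.84847355e-01, -1.84014400e-04, -9.75814477e-04]), 'force': array([-0.37793539, -0.44514289, -0.15354674]), 'wrist_torque': array([-0.0193432 , -0.02874149,  0.02256768]), 'opening': 0.9950253923117846}
top [[0.014, -0.995, 0.098, 0.397], [-1.0, -0.016, -0.024, 0.009], [0.025, -0.098, -0.995, 1.279]]
side [[-0.945, -0.252, 0.208, 0.309], [-0.327, 0.728, -0.602, 0.65], [-0.0, -0.637, -0.771, 0.932]]
```

View pics/top0.png

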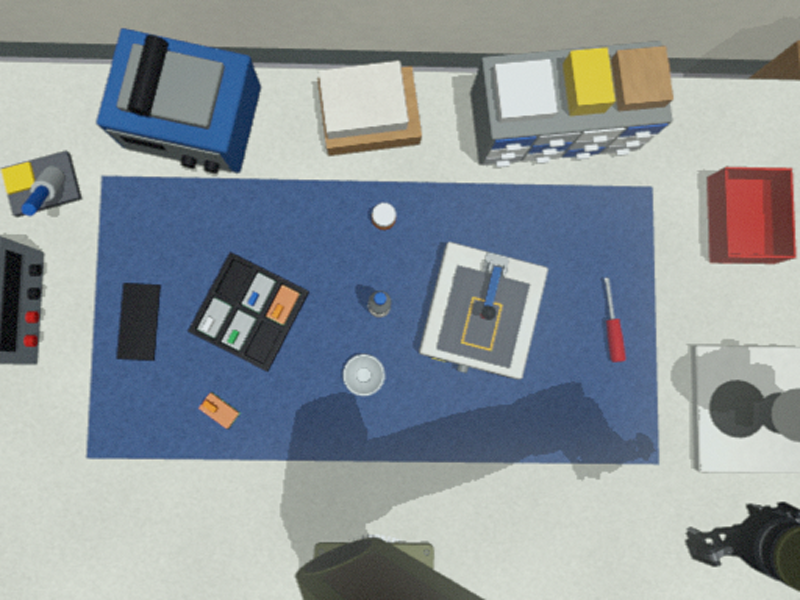

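View pics/side0.png

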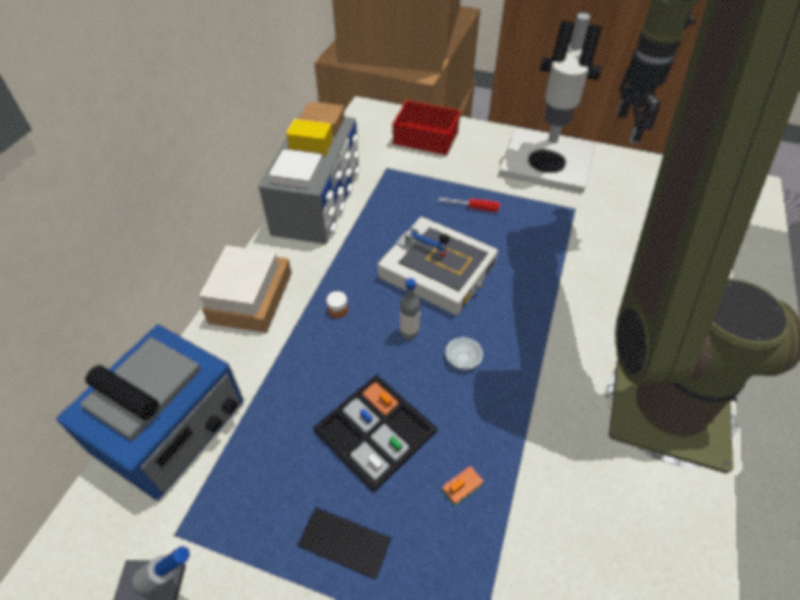

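The top view shows the tray at about (248,312) on the left. The orange-ribbed module is in its upper right pocket at (284,305), and a decoy lies loose at (218,410), nearer the base. The preheater is at about (485,310) with its hinge at the top (497,262), ball at (488,312) and switch at (462,368). I'll zoom in on these.

```bash
python3 - <<'E'
from h import *
p=np.load("s_top.npz")["p"]
a=p[155:245,115:205]; b=p[150:250,262:357]
cv2.imwrite("pics/t1.png",cv2.resize(a,(600,600),interpolation=cv2.INTER_CUBIC))
cv2.imwrite("pics/p1.png",cv2.resize(b,(570,600),interpolation=cv2.INTER_CUBIC))
E
```

```text
(no output)
```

View pics/t1.png

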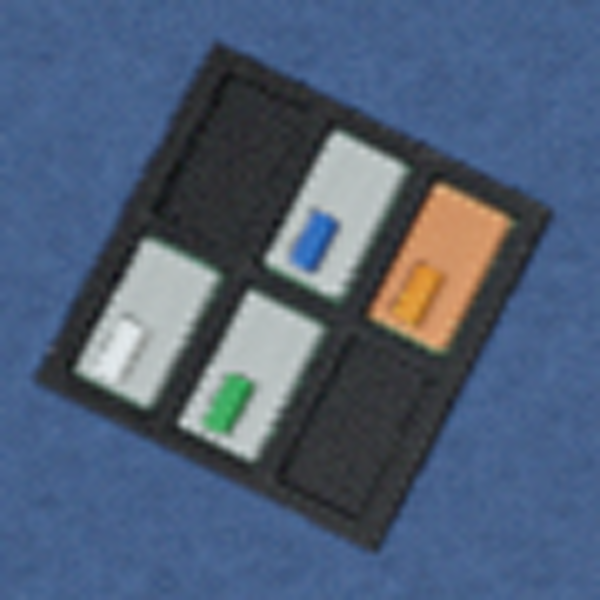

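View pics/p1.png

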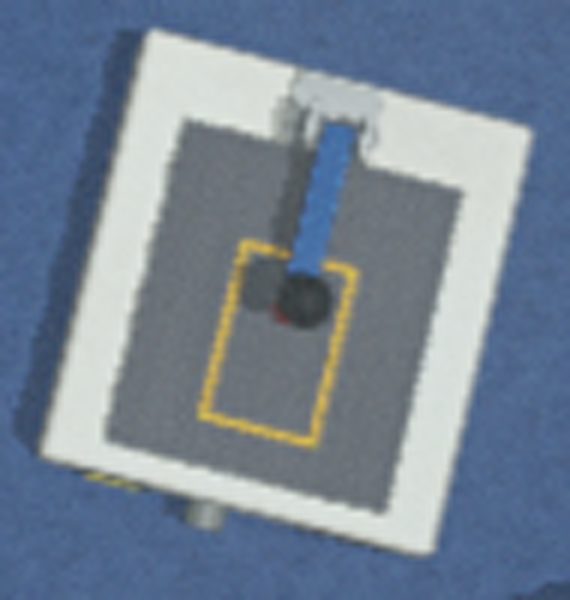

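Crops: tray corners are at (217,42), (553,212), (378,552) and (38,378). The orange rib is around (418,295). The yellow outline's corners are (243,242), (357,268), (317,444) and (200,416), and the ball is at (304,300). Next I compute positions from these.

```bash
cat >> h.py <<'E'
def tc(x,y): return (x+.5)/(600/90)-.5+115,(y+.5)/(600/90)-.5+155
def pc(x,y): return (x+.5)/6-.5+262,(y+.5)/6-.5+150
E
python3 - <<'E'
from h import *
np.set_printoptions(suppress=True,precision=4)
f=np.load("s_top.npz");d=f["d"]
def ang(v): return np.degrees(np.arctan2(v[1],v[0]))
def rect(P): # order: hinge/far-left, far-right, near-right, near-left
    P=np.array(P); c=P.mean(0); x=(P[0]+P[1]-P[2]-P[3])/2; y=(P[0]+P[3]-P[1]-P[2])/2
    print(c,"ax",ang(x),"ay-90",ang(y)-90,"len",np.linalg.norm(x[:2]),np.linalg.norm(y[:2]))
print("tray");rect([wz("top",*tc(*q),.019) for q in[(217,42),(553,212),(378,552),(38,378)]])
print("mod");rect([wz("top",*tc(*q),.018) for q in[(440,182),(513,220),(446,353),(370,318)]])
print("rib",wz("top",*tc(418,295),.034))
print("pre");rect([wz("top",*pc(*q),.056) for q in[(150,30),(532,128),(434,552),(42,458)]])
print("mark");rect([wz("top",*pc(*q),.056) for q in[(243,242),(357,268),(317,444),(200,416)]])
print("ball",wz("top",*pc(304,300),.108))
for n,q in[("rib",tc(420,290)),("modtop",tc(460,230)),("ball",pc(304,300)),("plate",pc(270,380)),("white",pc(150,100)),("arm",pc(325,200)),("traytop",tc(245,272))]:
    u,v=map(int,np.round(q)); print(n,(u,v),w("top",d,u,v))
# yellow mask
hsv=cv2.cvtColor(f["p"],cv2.COLOR_BGR2HSV)
s=hsv[185:228,290:325]; m=((s[...,0]>12)&(s[...,0]<35)&(s[...,1]>100)).astype('uint8')
ys,xs=np.nonzero(m); P=np.array([wz("top",x+290,y+185,.056)[:2] for x,y in zip(xs,ys)],dtype=np.float32)
print(len(P),cv2.minAreaRect(P*1000))
s=hsv[155:245,115:205]; m=((s[...,0]>3)&(s[...,0]<35)&(s[...,1]>100)).astype('uint8')
ys,xs=np.nonzero(m); P=np.array([wz("top",x+115,y+155,.018)[:2] for x,y in zip(xs,ys)],dtype=np.float32)
print(len(P),cv2.minAreaRect(P*1000),P.mean(0))
E
```

```text
tray
[0.4974 0.2256 0.019 ] ax -25.751386558673385 ay-90 -26.022997455882745 len 0.15530675729589563 0.1558113452664262
mod
[0.5095 0.1667 0.018 ] ax -25.310774902711543 ay-90 -25.203673587603944 len 0.061803349661238766 0.034146460170909734
rib [0.4969 0.1742 0.034 ]
pre
[ 0.5032 -0.1815  0.056 ] ax -13.469965061706507 ay-90 -13.057208756009587 len 0.19643825857890015 0.17748793373863822
mark
[ 0.48   -0.1768  0.056 ] ax -13.227094015416275 ay-90 -12.271023825157584 len 0.08029787024599215 0.052708170172607025
ball [ 0.4946 -0.1795  0.108 ]
rib (178, 198) [0.4987 0.1716 0.0397]
modtop (184, 189) [0.5254 0.1586 0.0192]
ball (312, 200) [ 0.4925 -0.1769  0.1201]
plate (307, 213) [ 0.4628 -0.1736  0.0572]
white (287, 166) [ 0.5892 -0.1202  0.0507]
arm (316, 183) [ 0.5406 -0.1935  0.0817]
traytop (151, 195) [0.5073 0.2477 0.0203]
112 ((479.8007507324219, -176.35220336914062), (53.672515869140625, 82.31501770019531), 76.2099838256836)
300 ((510.61956787109375, 168.38182067871094), (36.77875518798828, 62.021568298339844), 65.04096984863281) [0.5106 0.1681]
```

```bash
cat >> h.py <<'E'
def go(x,y,z,yaw=None,quiet=False):
    from scipy.spatial.transform import Rotation as R
    o=robot.observe(); r=R.from_quat(o["tcp_rot"]); d=np.array([x,y,z])-o["tcp_pos"]
    X=r.as_matrix()[:,0]; cy=np.degrees(np.arctan2(X[1],X[0]))
    print("t",round(o["t"],2),"tcp",o["tcp_pos"].round(4),"yaw",cy.round(2),"zax",r.as_matrix()[:,2].round(4),"q",o["joint_pos"].round(3),"F",o["force"].round(2),"open",round(o["opening"],3))
    m=r.as_matrix()
    if yaw is not None:
        c,s=np.cos(np.radians(yaw)),np.sin(np.radians(yaw)); m=np.array([[c,s,0],[s,-c,0],[0,0,-1]]).T
        m=np.column_stack([[c,s,0],[s,-c,0],[0,0,-1]])
        print("rotvec to target",R.from_matrix(r.as_matrix().T@m).as_rotvec().round(4))
    print("shift in tool axes (target yaw)",(m.T@d).round(4))
E
python3 -c "
from h import *
go(.494,-.1797,.21,-13.1)"
```

```text
t 0.1 tcp [ 0.1905 -0.4885  0.2305] yaw 21.3 zax [-7.0e-04  1.7e-03 -1.0e+00] q [-1.199  0.261 -0.139  1.173 -0.     1.571] F [ 0.61 -0.33  0.11] open 1.002
rotvec to target [-1.800e-03  6.000e-04  6.004e-01]
shift in tool axes (target yaw) [ 0.2256 -0.3696  0.0205]
```

Request:
{"name": "play_rows", "arguments": {"steps": [[[0, 0, 0.15, 0, 0, 0, 0.3], [0, 0, 0.15, 0, 0, 0, 0.3], [0, 0, 0.15, 0, 0, 0, 0.3], [0, 0, 0.15, 0, 0, 0, 0.3], [0, 0, 0, 0.02, -0.033, 0, 0.3], [0, 0, 0, 0.026, -0.043, 0, 0.3], [0, 0, 0, 0.026, -0.043, 0, 0.3], [0, 0, 0, 0.026, -0.043, 0, 0.3]]], "force": 20}}

```text
t: 1.1
tcp_pos: [0.3235, -0.3521, 0.2309]
tcp_rot: [0.993, -0.114, -0.0, -0.0]
force: [1.1, -1.0, -0.5]
opening: 0.653
```

```bash
python3 -c "
from h import *
go(.494,-.1797,.18,-13.1)"
```

```text
t 1.1 tcp [ 0.3235 -0.3521  0.2309] yaw -13.1 zax [-3.e-04  5.e-04 -1.e+00] q [-0.828  0.181 -0.244  1.146  0.     2.543] F [ 1.1  -1.01 -0.51] open 0.653
rotvec to target [-0.0004  0.0004 -0.0001]
shift in tool axes (target yaw) [ 0.127  -0.2066  0.0509]
```

Request:
{"name": "play_rows", "arguments": {"steps": [[[0, 0, 0, 0.018, -0.0295, 0, 0.3], [0, 0, 0, 0.0182, -0.0295, 0, 0.3], [0, 0, 0, 0.0182, -0.0295, 0, 0.3], [0, 0, 0, 0.0182, -0.0295, 0, 0.3], [0, 0, 0, 0.0182, -0.0295, 0.02, 0.3], [0, 0, 0, 0.0182, -0.0295, 0.03, 0.3], [0, 0, 0, 0.018, -0.0296, 0, 0.3], [0, 0, 0, 0, 0, 0, 0.3]]]}}

```text
t: 2.1
tcp_pos: [0.4942, -0.1794, 0.1803]
tcp_rot: [0.994, -0.112, -0.001, -0.0]
force: [-0.5, -0.3, -0.4]
opening: 0.646
```

```bash
python3 - <<'E'
from h import *
go(.494,-.1797,.089,-13.1)
for n in("side","top"):
    p,d=snapshot(n)
    u,v=px(n,[.494,-.18,.12]).astype(int); c=p[max(v-50,0):v+50,max(0,u-60):u+60]; print(u,v,c.shape)
    cv2.imwrite(f"pics/{n}2.png",cv2.resize(c,None,fx=5,fy=5,interpolation=cv2.INTER_CUBIC))
E
```

```text
t 2.1 tcp [ 0.4942 -0.1794  0.1803] yaw -12.89 zax [-1.1e-03  7.0e-04 -1.0e+00] q [-0.348  0.289 -0.234  1.049  0.     3.018] F [-0.52 -0.3  -0.36] open 0.646
rotvec to target [-0.0005  0.0013  0.0037]
shift in tool axes (target yaw) [-0.0001  0.0003  0.0913]
284 150 (100, 120, 3)
313 199 (100, 120, 3)
```

View pics/side2.png

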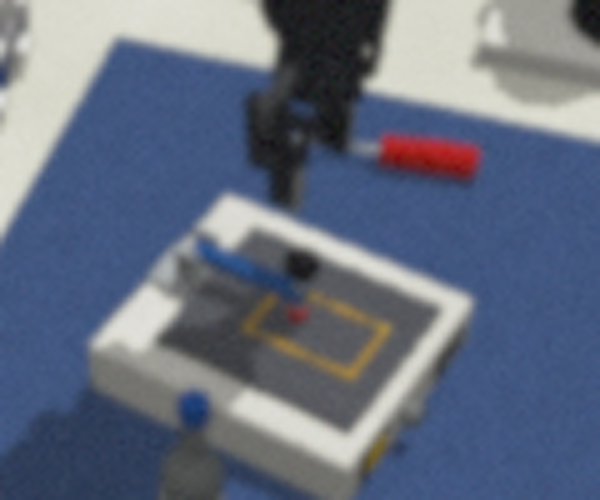

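The side view shows the open gripper directly above the black ball, which is at crop (300,263). I descend and close.

Request:
{"name": "play_rows", "arguments": {"steps": [[[0, 0, 0, 0, 0, 0.03, 0.3], [0, 0, 0, 0, 0, 0.03, 0.3], [0, 0, 0, 0, 0, 0.02, 0.3], [0, 0, 0, 0, 0, 0.011, 0.3], [0, 0, 0, 0, 0, 0, 0.3], [0, 0, 0, 0, 0, 0, -1], [0, 0, 0, 0, 0, 0, -1], [0, 0, 0, 0, 0, 0, -1]]], "force": 20}}

```text
t: 3.2
tcp_pos: [0.4941, -0.181, 0.0914]
tcp_rot: [0.994, -0.114, 0.001, -0.0]
force: [-0.9, 1.0, 5.1]
opening: 0.261
```

Request:
{"name": "play_rows", "arguments": {"steps": [[[0, 0, 0, 0, 0, 0, -1], [0, 0, 0, 0, 0, 0, -1], [0, 0, 0, 0, 0, 0, -1], [0, 0, 0, 0, 0, 0, -1], [0, 0, 0, 0, 0, 0, -1], [0, 0, 0, 0, 0, 0, -1], [0, 0, 0, 0, 0, 0, -1], [0, 0, 0, 0, 0, 0, -1]]]}}

```text
t: 4.2
tcp_pos: [0.4941, -0.181, 0.0913]
tcp_rot: [0.994, -0.114, 0.001, 0.0]
force: [-1.1, 1.3, 6.4]
opening: 0.26
```

```bash
python3 - <<'E'
from h import *
go(.494,-.1797,.089,-13.1)
# arc tool shifts: ball phi from 18.65deg
ph=np.radians(18.65); N=14
a=np.linspace(ph,ph+1.85,N+1)
x=-84*np.cos(a); z=84*np.sin(a)
print(np.c_[np.degrees(a[1:]-ph),np.diff(x),-np.diff(z)].round(1))
for n in("side","top"):
    p,d=snapshot(n)
    u,v=px(n,[.494,-.18,.12]).astype(int); c=p[max(v-50,0):v+50,max(0,u-60):u+60]
    cv2.imwrite(f"pics/{n}3.png",cv2.resize(c,None,fx=5,fy=5,interpolation=cv2.INTER_CUBIC))
E
```

```text
t 4.2 tcp [ 0.4941 -0.181   0.0913] yaw -13.06 zax [ 2.e-03 -3.e-04 -1.e+00] q [-0.351  0.361 -0.382  0.826  0.     3.018] F [-1.05  1.3   6.44] open 0.26
rotvec to target [-0.0002 -0.002   0.0007]
shift in tool axes (target yaw) [-0.0004 -0.0012  0.0023]
[[ 7.60e+00  4.20e+00 -1.03e+01]
 [ 1.51e+01  5.50e+00 -9.60e+00]
 [ 2.27e+01  6.80e+00 -8.80e+00]
 [ 3.03e+01  7.90e+00 -7.80e+00]
 [ 3.79e+01  8.80e+00 -6.70e+00]
 [ 4.54e+01  9.60e+00 -5.50e+00]
 [ 5.30e+01  1.03e+01 -4.20e+00]
 [ 6.06e+01  1.07e+01 -2.80e+00]
 [ 6.81e+01  1.10e+01 -1.40e+00]
 [ 7.57e+01  1.11e+01  1.00e-01]
 [ 8.33e+01  1.10e+01  1.60e+00]
 [ 9.09e+01  1.07e+01  3.00e+00]
 [ 9.84e+01  1.02e+01  4.40e+00]
 [ 1.06e+02  9.50e+00  5.70e+00]]
```

View pics/side3.png

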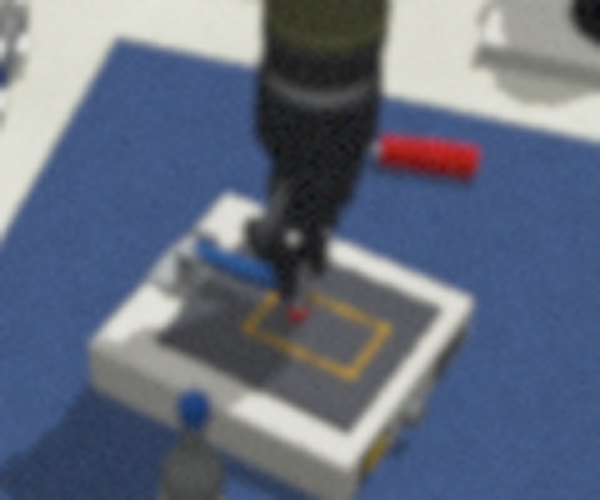

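The ball is held: opening 0.26 is about 22 mm. I swing it along the arc.

Request:
{"name": "play_rows", "arguments": {"steps": [[[0, 0, 0, 0.0042, 0, -0.0103, -1], [0, 0, 0, 0.0055, 0, -0.0096, -1], [0, 0, 0, 0.0068, 0, -0.0088, -1], [0, 0, 0, 0.0079, 0, -0.0078, -1], [0, 0, 0, 0.0088, 0, -0.0067, -1], [0, 0, 0, 0.0096, 0, -0.0055, -1], [0, 0, 0, 0.0103, 0, -0.0042, -1], [0, 0, 0, 0.0107, 0, -0.0028, -1]]]}}

```text
t: 5.3
tcp_pos: [0.5564, -0.1961, 0.1466]
tcp_rot: [0.993, -0.114, 0.0, 0.001]
force: [-2.9, -2.0, 0.6]
opening: 0.262
```

```bash
python3 - <<'E'
from h import *
go(.494,-.1797,.089,-13.1)
for n in("side",):
    p,d=snapshot(n)
    u,v=px(n,[.494,-.18,.12]).astype(int); c=p[max(v-50,0):v+50,max(0,u-60):u+60]
    cv2.imwrite(f"pics/{n}4.png",cv2.resize(c,None,fx=5,fy=5,interpolation=cv2.INTER_CUBIC))
E
```

```text
t 5.3 tcp [ 0.5564 -0.1961  0.1466] yaw -13.09 zax [ 7.0e-04 -1.2e-03 -1.0e+00] q [-3.380e-01  4.150e-01 -1.330e-01  1.022e+00 -1.000e-03  3.032e+00] F [-2.87 -1.98  0.63] open 0.262
rotvec to target [ 0.001  -0.0009  0.0002]
shift in tool axes (target yaw) [-0.0645 -0.0019  0.0576]
```

View pics/side4.png

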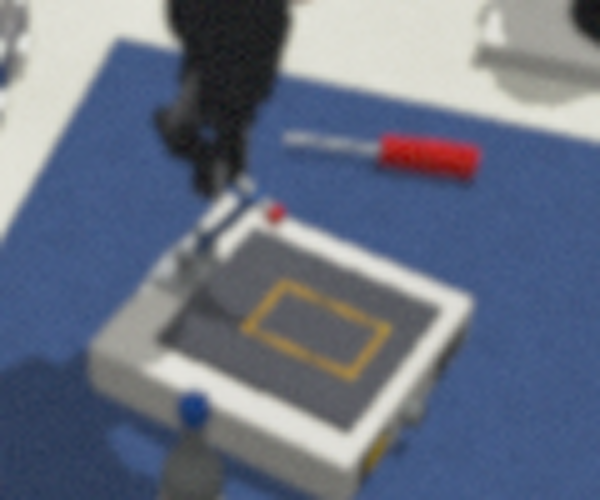

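The arm is swung up, with the foot at (275,212) and the outline fully visible. I continue over-centre, then open.

Request:
{"name": "play_rows", "arguments": {"steps": [[[0, 0, 0, 0.011, 0, -0.0014, -1], [0, 0, 0, 0.0111, 0, 0, -1], [0, 0, 0, 0.011, 0, 0.0016, -1], [0, 0, 0, 0.0107, 0, 0.003, -1], [0, 0, 0, 0.0102, 0, 0.0044, -1], [0, 0, 0, 0.0095, 0, 0.0057, -1], [0, 0, 0, 0, 0, 0, -1], [0, 0, 0, 0, 0, 0, 0]]]}}

```text
t: 6.35
tcp_pos: [0.6184, -0.2091, 0.132]
tcp_rot: [0.994, -0.114, 0.0, -0.001]
force: [-0.4, 0.2, -0.1]
opening: 0.461
```

Request:
{"name": "play_rows", "arguments": {"steps": [[[0, 0, 0, 0, 0, 0, 0.3], [0, 0, 0, 0, 0, 0, 0.3], [0, 0, 0, 0, 0, 0, 0.3], [0, 0, 0, 0, 0, -0.01, 0.3], [0, 0, 0, 0, 0, -0.02, 0.3], [0, 0, 0, 0, 0, -0.03, 0.3], [0, 0, 0, 0, 0, -0.03, 0.3], [0, 0, 0, 0, 0, -0.03, 0.3]]]}}

```text
t: 7.35
tcp_pos: [0.6173, -0.2097, 0.2547]
tcp_rot: [0.993, -0.114, 0.001, 0.0]
force: [-0.1, -0.1, -0.5]
opening: 0.652
```

```bash
python3 - <<'E'
from h import *
go(.494,-.1797,.25,154.2)
for n in("side",):
    p,d=snapshot(n)
    u,v=px(n,[.494,-.18,.12]).astype(int); c=p[max(v-50,0):v+50,max(0,u-60):u+60]
    cv2.imwrite(f"pics/{n}5.png",cv2.resize(c,None,fx=5,fy=5,interpolation=cv2.INTER_CUBIC))
E
```

```text
t 7.35 tcp [ 0.6173 -0.2097  0.2547] yaw -13.08 zax [ 1.1e-03 -2.0e-04 -1.0e+00] q [-0.328  0.48   0.259  1.349  0.     3.042] F [-0.12 -0.14 -0.45] open 0.652
rotvec to target [ 1.7000e-03 -2.0000e-04 -2.9195e+00]
shift in tool axes (target yaw) [ 0.1241 -0.0266  0.0047]
```

View pics/side5.png

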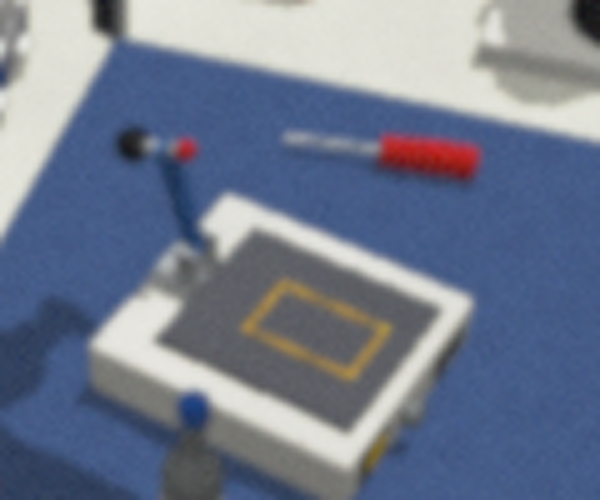

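The hold-down rests back at its stop, with the ball at crop (133,145) and the foot at (185,150). I turn the tool half round (wrist range), then cross to the tray.

Request:
{"name": "play_rows", "arguments": {"steps": [[[0, 0, -0.1825, 0, 0, 0, 0.3], [0, 0, -0.1825, 0, 0, 0, 0.3], [0, 0, -0.1825, 0, 0, 0, 0.2], [0, 0, -0.1825, 0, 0, 0, 0.1], [0, 0, -0.1825, 0, 0, 0, 0], [0, 0, -0.1825, 0, 0, 0, -0.1], [0, 0, -0.1825, 0, 0, 0, -0.1], [0, 0, -0.1825, 0, 0, 0, -0.1]]]}}

```text
t: 8.4
tcp_pos: [0.6174, -0.2097, 0.2533]
tcp_rot: [0.815, 0.58, 0.0, 0.0]
force: [-0.1, 0.2, -0.1]
opening: 0.453
```

Request:
{"name": "play_rows", "arguments": {"steps": [[[0, 0, -0.1825, 0, 0, 0, -0.1], [0, 0, -0.1825, 0, 0, 0, -0.1], [0, 0, -0.1825, 0, 0, 0, -0.1], [0, 0, -0.1825, 0, 0, 0, -0.1], [0, 0, -0.1825, 0, 0, 0, -0.1], [0, 0, -0.1825, 0, 0, 0, -0.1], [0, 0, -0.1825, 0, 0, 0, -0.1], [0, 0, -0.1825, 0, 0, 0, -0.1]]]}}

```text
t: 9.4
tcp_pos: [0.6173, -0.2097, 0.2533]
tcp_rot: [0.22, 0.975, 0.0, 0.0]
force: [0.2, -0.7, 0.3]
opening: 0.45
```

```bash
python3 - <<'E'
from h import *
go(.4972,.1726,.25,154.2)
p,d=snapshot("top"); np.savez("s_top2.npz",p=p,d=d)
cv2.imwrite("pics/top6.png",cv2.resize(p[120:270,100:370],(800,444),interpolation=cv2.INTER_CUBIC))
E
```

```text
t 9.4 tcp [ 0.6173 -0.2097  0.2533] yaw 154.57 zax [ 8.e-04 -1.e-04 -1.e+00] q [-0.328  0.48   0.256  1.346  0.     0.116] F [ 0.24 -0.66  0.25] open 0.45
rotvec to target [0.0002 0.0007 0.0065]
shift in tool axes (target yaw) [0.2746 0.2919 0.0033]
```

View pics/top6.png

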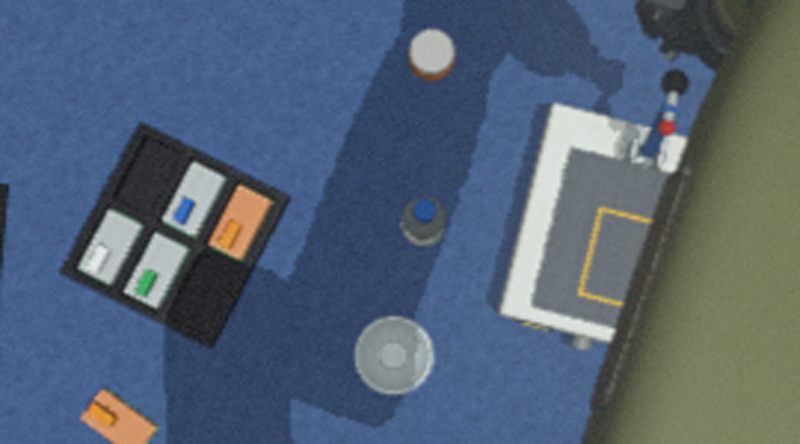

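The hold-down stays up, and tray, bottle and jar are unmoved. I cross at z=0.25.

Request:
{"name": "play_rows", "arguments": {"steps": [[[0, 0, 0.0065, 0, 0, 0, -0.1], [0, 0, 0, 0.0392, 0.0417, 0, -0.1], [0, 0, 0, 0.0392, 0.0417, 0, -0.1], [0, 0, 0, 0.0392, 0.0417, 0, -0.1], [0, 0, 0, 0.0392, 0.0417, 0, -0.1], [0, 0, 0, 0.0392, 0.0417, 0, -0.1], [0, 0, 0, 0.0392, 0.0417, 0, -0.1], [0, 0, 0, 0.0392, 0.0417, 0, -0.1]]]}}

```text
t: 10.45
tcp_pos: [0.499, 0.1749, 0.2532]
tcp_rot: [0.228, 0.974, 0.0, 0.0]
force: [1.0, 0.8, 0.5]
opening: 0.451
```

```bash
python3 - <<'E'
from h import *
np.set_printoptions(suppress=True,precision=4)
go(.4972,.1726,.1,154.2)
p,d=snapshot("top"); np.savez("s_top3.npz",p=p,d=d)
hsv=cv2.cvtColor(p,cv2.COLOR_BGR2HSV)
s=hsv[185:235,290:325]; m=((s[...,0]>12)&(s[...,0]<35)&(s[...,1]>100)).astype('uint8')
ys,xs=np.nonzero(m); P=np.array([wz("top",x+290,y+185,.056)[:2] for x,y in zip(xs,ys)],dtype=np.float32)
print(len(P),cv2.minAreaRect(P*1000))
b=p[150:250,262:357]
cv2.imwrite("pics/p7.png",cv2.resize(b,(570,600),interpolation=cv2.INTER_CUBIC))
p,d=snapshot("side"); 
u,v=px("side",[.4972,.1726,.05]).astype(int); c=p[v-60:v+40,u-60:u+60]; print(u,v)
cv2.imwrite("pics/s7.png",cv2.resize(c,None,fx=5,fy=5,interpolation=cv2.INTER_CUBIC))
E
```

```text
t 10.45 tcp [0.499  0.1749 0.2532] yaw 153.66 zax [ 0.0011  0.0004 -1.    ] q [ 0.337  0.257 -0.085  1.228  0.     0.797] F [1.   0.82 0.45] open 0.451
rotvec to target [ 0.0009  0.0008 -0.0094]
shift in tool axes (target yaw) [ 0.0006 -0.0028  0.1532]
121 ((479.6761474609375, -176.34677124023438), (53.721412658691406, 82.07040405273438), 76.2099838256836)
246 251
```

View pics/p7.png

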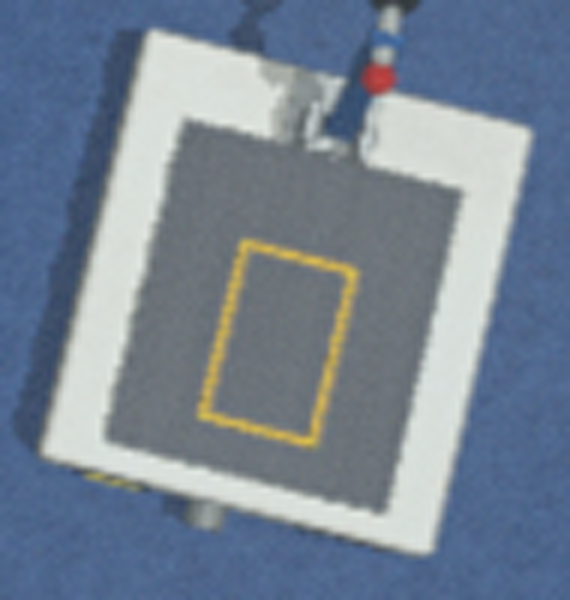

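View pics/s7.png

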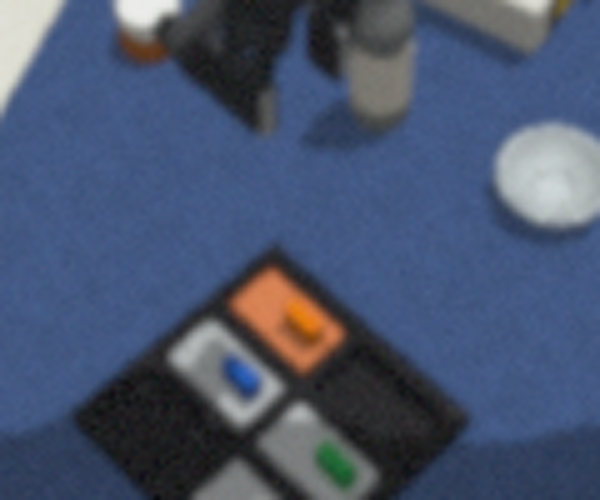

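The outline is clear at crop (279,343), same place as before. The side crop shows the orange rib at (304,321), so I check its position from this second camera before descending.

Request:
{"name": "play_rows", "arguments": {"steps": [[[0, 0, 0, 0, 0, 0.03, -0.1], [0, 0, 0, 0, 0, 0.03, -0.1], [0, 0, 0, 0, 0, 0.03, -0.1], [0, 0, 0, 0, 0, 0.03, -0.1], [0, 0, 0, 0, 0, 0.03, -0.1], [0, 0, 0, 0, 0, 0, -0.1], [0, 0, 0, 0, 0, 0, -0.1], [0, 0, 0, 0, 0, 0, -0.1]]]}}

```text
t: 11.55
tcp_pos: [0.5009, 0.1734, 0.1043]
tcp_rot: [0.227, 0.974, 0.001, 0.001]
force: [0.2, 0.8, -0.6]
opening: 0.447
```

```bash
python3 - <<'E'
from h import *
go(.4972,.1726,.0215,154.2)
u0,v0=246-60,251-60
print("side rib", wz("side",(304.5)/5-.5+u0,(321.5)/5-.5+v0,.030), "pred crop",(px("side",[.4972,.1726,.03])-[u0,v0]+.5)*5)
print("side mod ctr", np.mean([wz("side",(a+.5)/5-.5+u0,(b+.5)/5-.5+v0,.018) for a,b in[(273,265),(347,330),(304,375),(230,303)]],0))
p,d=snapshot("side"); c=p[v0:v0+100,u0:u0+120]
cv2.imwrite("pics/s8.png",cv2.resize(c,None,fx=5,fy=5,interpolation=cv2.INTER_CUBIC))
E
```

```text
t 11.55 tcp [0.5009 0.1734 0.1043] yaw 153.81 zax [ 2.9e-03  9.0e-04 -1.0e+00] q [ 0.333  0.353 -0.354  0.86  -0.     0.79 ] F [ 0.24  0.79 -0.56] open 0.447
rotvec to target [ 0.0021  0.0022 -0.0067]
shift in tool axes (target yaw) [ 0.003  -0.0024  0.0828]
side rib [0.49880716 0.1722958  0.03      ] pred crop [306.98684774 322.76571304]
side mod ctr [0.51068099 0.16682565 0.018     ]
```

View pics/s8.png

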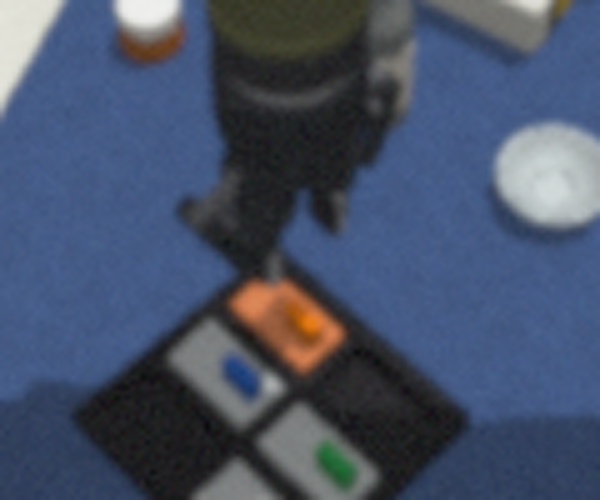

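Both cameras agree on the rib to within 1.5 mm, at about (0.498, 0.1724). The fingers straddle it, so I descend with a small correction.

Request:
{"name": "play_rows", "arguments": {"steps": [[[0, 0, -0.006, 0.0024, -0.0023, 0, -0.1], [0, 0, 0, 0, 0, 0.02, -0.1], [0, 0, 0, 0, 0, 0.02, -0.1], [0, 0, 0, 0, 0, 0.02, -0.1], [0, 0, 0, 0, 0, 0.012, -0.1], [0, 0, 0, 0, 0, 0.005, -0.1], [0, 0, 0, 0, 0, 0.004, -0.1], [0, 0, 0, 0, 0, 0, -0.1]]]}}

```text
t: 12.6
tcp_pos: [0.4966, 0.1722, 0.0219]
tcp_rot: [0.223, 0.975, 0.0, 0.0]
force: [-0.0, 0.9, -0.1]
opening: 0.45
```

```bash
python3 - <<'E'
from h import *
go(.4978,.1724,.0215,154.2)
u0,v0=246-60,251-60
p,d=snapshot("side"); c=p[v0:v0+100,u0:u0+120]
cv2.imwrite("pics/s9.png",cv2.resize(c,None,fx=5,fy=5,interpolation=cv2.INTER_CUBIC))
p,d=snapshot("top"); c=p[155:245,115:205]
cv2.imwrite("pics/t9.png",cv2.resize(c,(600,600),interpolation=cv2.INTER_CUBIC))
E
```

```text
t 12.6 tcp [0.4966 0.1722 0.0219] yaw 154.2 zax [ 4.e-04  1.e-04 -1.e+00] q [ 0.334  0.44  -0.473  0.658 -0.     0.784] F [-0.03  0.94 -0.08] open 0.45
rotvec to target [ 0.0003  0.0003 -0.    ]
shift in tool axes (target yaw) [-0.001   0.0007  0.0004]
```

View pics/s9.png

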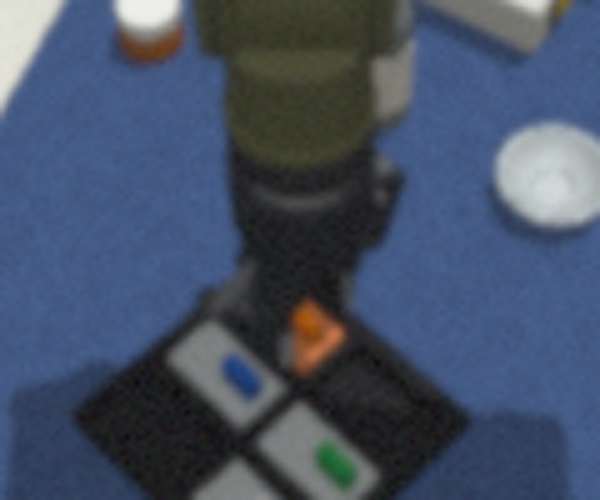

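The fingers stand around the rib with no contact and clear of the blue rib. I close.

Request:
{"name": "play_rows", "arguments": {"steps": [[[0, 0, 0, 0, 0, 0, -1], [0, 0, 0, 0, 0, 0, -1], [0, 0, 0, 0, 0, 0, -1], [0, 0, 0, 0, 0, 0, -1], [0, 0, 0, 0, 0, 0, -1], [0, 0, 0, 0, 0, 0, -1], [0, 0, 0, 0, 0, 0, -1], [0, 0, 0, 0, 0, 0, -1]]], "force": 40}}

```text
t: 13.7
tcp_pos: [0.4968, 0.1724, 0.0221]
tcp_rot: [0.223, 0.975, 0.0, 0.0]
force: [-0.5, 0.8, 5.9]
opening: 0.112
```

```bash
python3 - <<'E'
from h import *
go(.4978,.1724,.0215,154.2)
E
```

```text
t 13.7 tcp [0.4968 0.1724 0.0221] yaw 154.2 zax [ 8.e-04  5.e-04 -1.e+00] q [ 0.334  0.44  -0.472  0.658  0.     0.784] F [-0.48  0.85  5.94] open 0.112
rotvec to target [0.0008 0.0005 0.0001]
shift in tool axes (target yaw) [-0.0009  0.0004  0.0006]
```

Gripped: opening is about 9.5 mm. I lift straight up.

Request:
{"name": "play_rows", "arguments": {"steps": [[[0, 0, 0, 0, 0, -0.004, -1], [0, 0, 0, 0, 0, -0.008, -1], [0, 0, 0, 0, 0, -0.012, -1], [0, 0, 0, 0, 0, -0.02, -1], [0, 0, 0, 0, 0, -0.03, -1], [0, 0, 0, 0, 0, -0.03, -1], [0, 0, 0, 0, 0, -0.03, -1], [0, 0, 0, 0, 0, 0, -1]]]}}

```text
t: 14.7
tcp_pos: [0.4978, 0.1722, 0.1584]
tcp_rot: [0.223, 0.975, 0.001, 0.002]
force: [-0.0, -0.7, -1.8]
opening: 0.105
```

```bash
python3 - <<'E'
from h import *
go(.4978,.1724,.25,154.2)
p,d=snapshot("side"); u,v=px("side",[.4972,.1726,.13]).astype(int); u0,v0=u-60,v-50;c=p[v0:v0+110,u0:u0+120]
cv2.imwrite("pics/s10.png",cv2.resize(c,None,fx=5,fy=5,interpolation=cv2.INTER_CUBIC))
E
```

```text
t 14.7 tcp [0.4978 0.1722 0.1584] yaw 154.18 zax [ 4.5e-03  6.0e-04 -1.0e+00] q [ 0.334  0.302 -0.276  0.988 -0.001  0.784] F [-0.01 -0.72 -1.75] open 0.105
rotvec to target [ 0.0025  0.0038 -0.0003]
shift in tool axes (target yaw) [ 0.0001  0.0002 -0.0916]
```

View pics/s10.png

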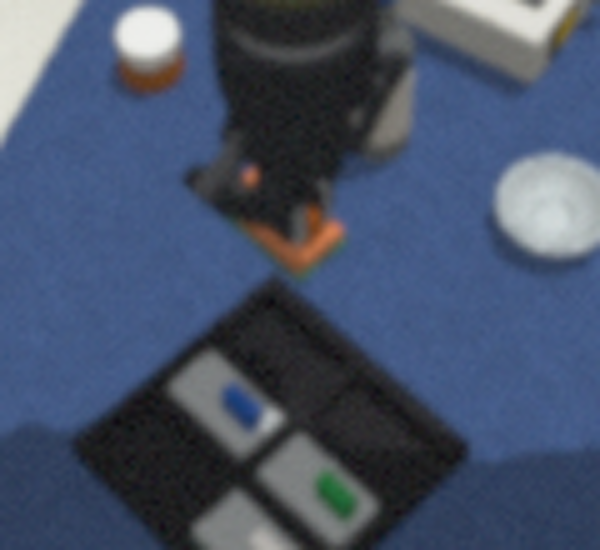

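The module is out of the pocket and level, and its neighbours are still in place. Next: raise, turn and cross.

Request:
{"name": "play_rows", "arguments": {"steps": [[[0, 0, -0.03, 0, 0, -0.015, -1], [0, 0, -0.04, 0, 0, -0.025, -1], [0, 0, -0.04, 0, 0, -0.025, -1], [0, 0, -0.04, 0, 0, -0.015, -1], [0, 0, -0.04, 0, 0, -0.01, -1], [0, 0, -0.03, 0, 0, 0, -1], [0, 0, 0, 0, 0, 0, -1], [0, 0, 0, 0, 0, 0, -1]]]}}

```text
t: 15.75
tcp_pos: [0.4959, 0.1719, 0.2449]
tcp_rot: [0.115, 0.993, -0.0, -0.001]
force: [1.0, 0.5, -0.8]
opening: 0.105
```

```bash
python3 - <<'E'
from h import *
go(.4658,-.1731,.24,166.8)
E
```

```text
t 15.75 tcp [0.4959 0.1719 0.2449] yaw 166.8 zax [-1.7e-03 -6.0e-04 -1.0e+00] q [ 0.334  0.256 -0.108  1.209 -0.     0.564] F [ 1.    0.52 -0.83] open 0.105
rotvec to target [-0.001  -0.0015 -0.    ]
shift in tool axes (target yaw) [-0.0495 -0.3428  0.0049]
```

Request:
{"name": "play_rows", "arguments": {"steps": [[[0, 0, 0, -0.002, -0.0138, 0, -1], [0, 0, 0, -0.004, -0.028, 0, -1], [0, 0, 0, -0.0055, -0.0385, 0, -1], [0, 0, 0, -0.0055, -0.0385, 0, -1], [0, 0, 0, -0.0055, -0.0385, 0, -1], [0, 0, 0, -0.0055, -0.0385, 0, -1], [0, 0, 0, -0.0055, -0.0385, 0, -1], [0, 0, 0, -0.0055, -0.0385, 0, -1]]]}}

```text
t: 16.75
tcp_pos: [0.4712, -0.1043, 0.2456]
tcp_rot: [0.115, 0.993, -0.0, -0.0]
force: [-0.5, 0.9, -0.4]
opening: 0.104
```

Request:
{"name": "play_rows", "arguments": {"steps": [[[0, 0, 0, -0.0055, -0.0385, 0, -1], [0, 0, 0, -0.0035, -0.022, 0, -1], [0, 0, 0, -0.0015, -0.0095, 0, -1], [0, 0, 0, 0, 0, 0.02, -1], [0, 0, 0, 0, 0, 0.03, -1], [0, 0, 0, 0, 0, 0.03, -1], [0, 0, 0, 0, 0, 0.02, -1], [0, 0, 0, 0, 0, 0, -1]]]}}

```text
t: 17.75
tcp_pos: [0.4646, -0.172, 0.1442]
tcp_rot: [0.115, 0.993, 0.001, -0.002]
force: [-0.4, -0.3, -0.4]
opening: 0.106
```

```bash
python3 - <<'E'
from h import *
go(.4658,-.1731,.0745,166.8)
p,d=snapshot("side"); u,v=px("side",[.48,-.18,.1]).astype(int); u0,v0=u-60,v-50;c=p[v0:v0+110,u0:u0+120]
cv2.imwrite("pics/s11.png",cv2.resize(c,None,fx=5,fy=5,interpolation=cv2.INTER_CUBIC))
p,d=snapshot("top");b=p[150:250,262:357]
cv2.imwrite("pics/p11.png",cv2.resize(b,(570,600),interpolation=cv2.INTER_CUBIC))
E
```

```text
t 17.75 tcp [ 0.4646 -0.172   0.1442] yaw 166.84 zax [-0.004   0.0016 -1.    ] q [-0.355  0.268 -0.365  0.942  0.    -0.125] F [-0.36 -0.28 -0.38] open 0.106
rotvec to target [ 0.0007 -0.0042  0.0007]
shift in tool axes (target yaw) [-0.0014 -0.0008  0.0697]
```

View pics/s11.png

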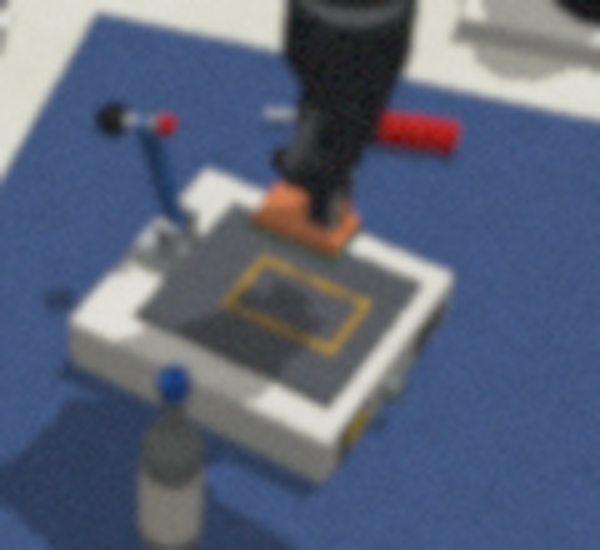

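View pics/p11.png

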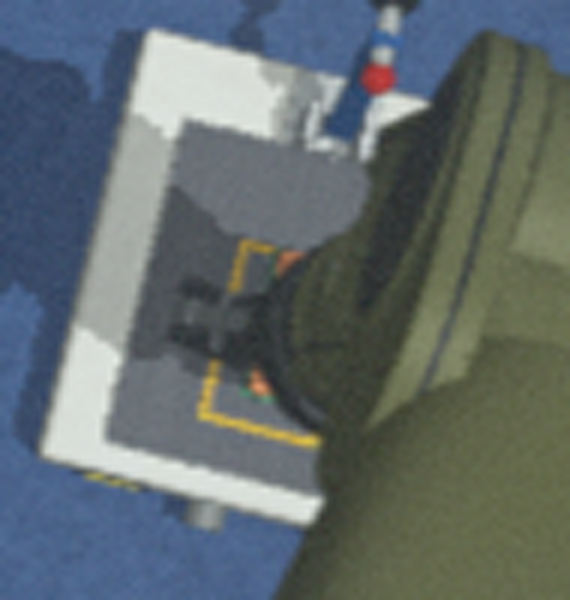

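The module hangs level above the outline, rib end towards the switch side, and the hold-down is up. I descend most of the way, then check.

Request:
{"name": "play_rows", "arguments": {"steps": [[[0, 0, 0, -0.0014, -0.0008, 0.01, -1], [0, 0, 0, 0, 0, 0.018, -1], [0, 0, 0, 0, 0, 0.018, -1], [0, 0, 0, 0, 0, 0.01, -1], [0, 0, 0, 0, 0, 0.006, -1], [0, 0, 0, 0, 0, 0, -1], [0, 0, 0, 0, 0, 0, -1], [0, 0, 0, 0, 0, 0, -1]]]}}

```text
t: 18.85
tcp_pos: [0.468, -0.1742, 0.0842]
tcp_rot: [0.115, 0.993, -0.0, 0.001]
force: [0.5, -0.5, -1.3]
opening: 0.101
```

```bash
python3 - <<'E'
from h import *
go(.4658,-.1731,.0745,166.8)
p,d=snapshot("side"); u,v=px("side",[.48,-.18,.06]).astype(int); u0,v0=u-40,v-35;c=p[v0:v0+70,u0:u0+80]; print(u0,v0)
cv2.imwrite("pics/s12.png",cv2.resize(c,None,fx=8,fy=8,interpolation=cv2.INTER_CUBIC))
E
```

```text
t 18.85 tcp [ 0.468  -0.1742  0.0842] yaw 166.81 zax [ 1.1e-03 -4.0e-04 -1.0e+00] q [-0.356  0.328 -0.456  0.786  0.    -0.126] F [ 0.5  -0.52 -1.29] open 0.101
rotvec to target [-0.0001  0.0011  0.0001]
shift in tool axes (target yaw) [0.0024 0.0005 0.0097]
247 129
```

View pics/s12.png

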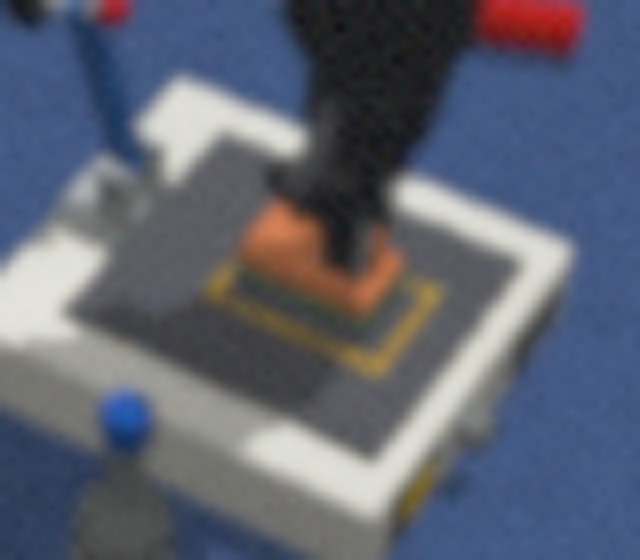

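Aligned over the outline. I lower the last 10 mm slowly.

Request:
{"name": "play_rows", "arguments": {"steps": [[[0, 0, 0, 0.0015, 0.0003, 0.003, -1], [0, 0, 0, 0, 0, 0.003, -1], [0, 0, 0, 0, 0, 0.002, -1], [0, 0, 0, 0, 0, 0.001, -1], [0, 0, 0, 0, 0, 0, -1], [0, 0, 0, 0, 0, 0, -1], [0, 0, 0, 0, 0, 0, -1], [0, 0, 0, 0, 0, 0, -1]]]}}

```text
t: 19.9
tcp_pos: [0.4662, -0.1734, 0.0748]
tcp_rot: [0.115, 0.993, -0.0, 0.0]
force: [-0.2, 0.5, -1.5]
opening: 0.111
```

```bash
python3 - <<'E'
from h import *
go(.4658,-.1731,.0745,166.8)
p,d=snapshot("side"); u0,v0=247,129;c=p[v0:v0+70,u0:u0+80]
cv2.imwrite("pics/s13.png",cv2.resize(c,None,fx=8,fy=8,interpolation=cv2.INTER_CUBIC))
E
```

```text
t 19.9 tcp [ 0.4662 -0.1734  0.0748] yaw 166.8 zax [ 1.e-04 -0.e+00 -1.e+00] q [-0.356  0.337 -0.473  0.761 -0.    -0.126] F [-0.21  0.51 -1.46] open 0.111
rotvec to target [-0.      0.0001  0.0001]
shift in tool axes (target yaw) [0.0004 0.0002 0.0003]
```

View pics/s13.png

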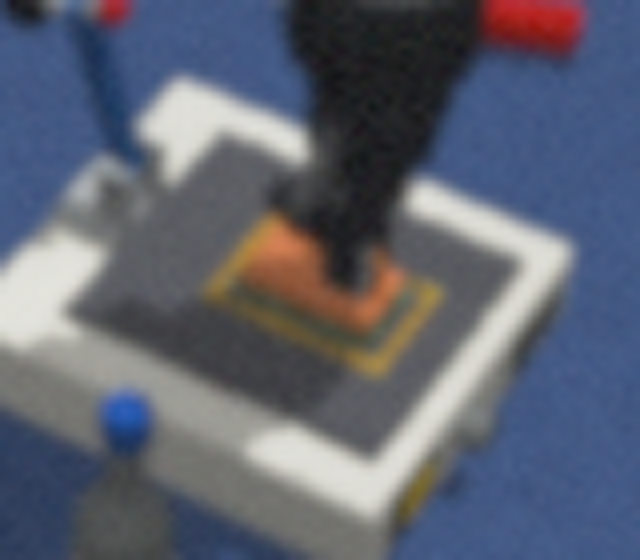

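No contact force yet, so I creep down 1.5 mm more.

Request:
{"name": "play_rows", "arguments": {"steps": [[[0, 0, 0, 0, 0, 0.0005, -1], [0, 0, 0, 0, 0, 0, -1], [0, 0, 0, 0, 0, 0.0005, -1], [0, 0, 0, 0, 0, 0, -1], [0, 0, 0, 0, 0, 0.0005, -1], [0, 0, 0, 0, 0, 0, -1], [0, 0, 0, 0, 0, 0, -1], [0, 0, 0, 0, 0, 0, -1]]]}}

```text
t: 20.95
tcp_pos: [0.4661, -0.1733, 0.0741]
tcp_rot: [0.115, 0.993, -0.0, 0.0]
force: [-3.0, 1.2, 8.5]
opening: 0.106
```

```bash
python3 - <<'E'
from h import *
go(.4658,-.1731,.0745,166.8)
p,d=snapshot("side"); u0,v0=247,129;c=p[v0:v0+70,u0:u0+80]
cv2.imwrite("pics/s14.png",cv2.resize(c,None,fx=8,fy=8,interpolation=cv2.INTER_CUBIC))
go(.4658,-.1731,.0745,166.8)
E
```

```text
t 20.95 tcp [ 0.4661 -0.1733  0.0741] yaw 166.81 zax [ 4.e-04 -1.e-04 -1.e+00] q [-0.356  0.337 -0.474  0.759  0.    -0.126] F [-2.97  1.15  8.5 ] open 0.106
rotvec to target [-0.      0.0004  0.0001]
shift in tool axes (target yaw) [ 0.0003  0.0002 -0.0004]
t 21.0 tcp [ 0.4661 -0.1733  0.0741] yaw 166.8 zax [ 5.e-04 -2.e-04 -1.e+00] q [-0.356  0.337 -0.474  0.759  0.    -0.126] F [-1.96  1.36  9.22] open 0.104
rotvec to target [-0.      0.0005  0.0001]
shift in tool axes (target yaw) [ 0.0004  0.0002 -0.0004]
```

View pics/s14.png

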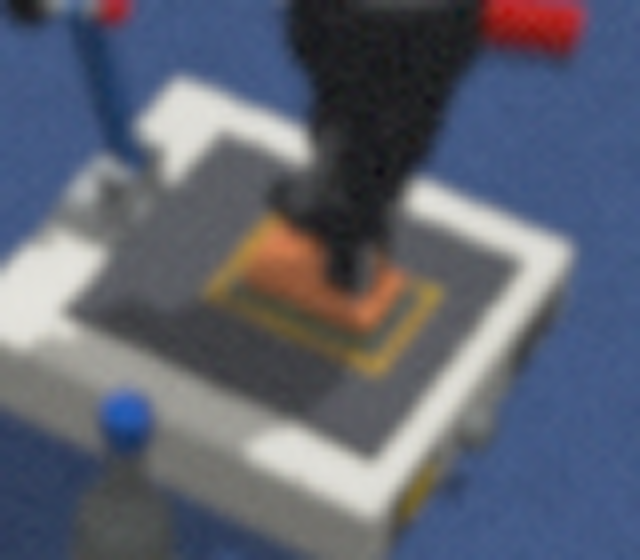

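The module is on the plate, with about 9 N upward. I release and lift straight up.

Request:
{"name": "play_rows", "arguments": {"steps": [[[0, 0, 0, 0, 0, -0.0008, -1], [0, 0, 0, 0, 0, 0, -0.6], [0, 0, 0, 0, 0, 0, -0.3], [0, 0, 0, 0, 0, 0, -0.1], [0, 0, 0, 0, 0, 0, -0.1], [0, 0, 0, 0, 0, -0.01, -0.1], [0, 0, 0, 0, 0, -0.02, -0.1], [0, 0, 0, 0, 0, -0.03, -0.1]]]}}

```text
t: 22.0
tcp_pos: [0.4655, -0.1731, 0.1346]
tcp_rot: [0.115, 0.993, 0.0, -0.001]
force: [1.0, -0.3, 0.1]
opening: 0.45
```

Request:
{"name": "play_rows", "arguments": {"steps": [[[0, 0, 0, 0, 0, -0.03, 0.3], [0, 0, 0, 0, 0, -0.03, 0.3], [0, 0, 0, 0, 0, -0.03, 0.3], [0, 0, 0, 0, 0, -0.03, 0.3], [0, 0, 0, 0, 0, 0, 0.3], [0, 0, 0, 0, 0, 0, 0.3], [0, 0, 0, 0, 0, 0, 0.3], [0, 0, 0, 0, 0, 0, 0.3]]]}}

```text
t: 23.0
tcp_pos: [0.4655, -0.1732, 0.2531]
tcp_rot: [0.115, 0.993, 0.0, -0.001]
force: [0.4, 0.3, -0.1]
opening: 0.652
```

```bash
python3 - <<'E'
from h import *
go(.622,-.2098,.25,166.8)
p,d=snapshot("side"); u0,v0=247,129;c=p[v0-20:v0+70,u0-20:u0+80]
cv2.imwrite("pics/s15.png",cv2.resize(c,None,fx=6,fy=6,interpolation=cv2.INTER_CUBIC))
p,d=snapshot("top");b=p[150:250,262:357]
cv2.imwrite("pics/p15.png",cv2.resize(b,(570,600),interpolation=cv2.INTER_CUBIC))
E
```

```text
t 23.0 tcp [ 0.4655 -0.1732  0.2531] yaw 166.8 zax [-1.9e-03  7.0e-04 -1.0e+00] q [-0.356  0.204 -0.156  1.213 -0.    -0.126] F [ 0.41  0.33 -0.06] open 0.652
rotvec to target [ 0.0002 -0.002   0.0001]
shift in tool axes (target yaw) [-1.607e-01  1.000e-04  3.100e-03]
```

View pics/s15.png

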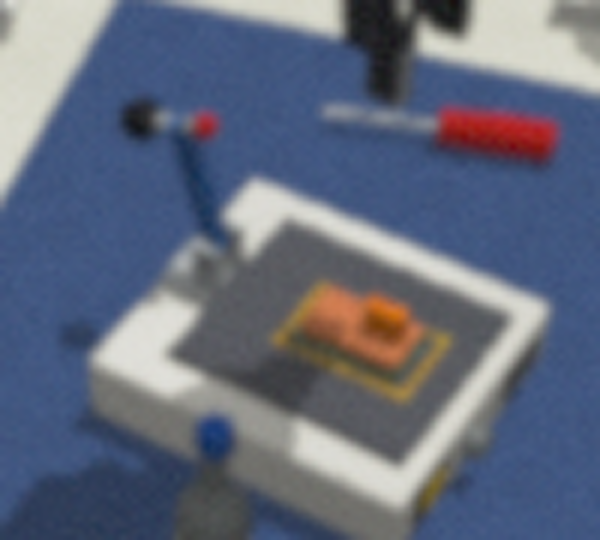

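View pics/p15.png

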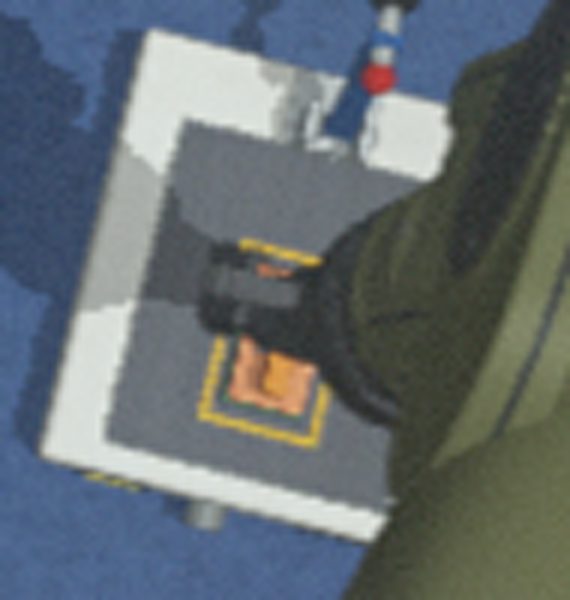

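The module sits inside the outline with the rib towards the switch, and the hold-down is still up. Now I go over to the ball.

Request:
{"name": "play_rows", "arguments": {"steps": [[[0, 0, 0, -0.015, 0, 0, 0.3], [0, 0, 0, -0.03, 0, 0, 0.3], [0, 0, 0, -0.035, 0, 0, 0.3], [0, 0, 0, -0.035, 0, 0, 0.3], [0, 0, 0, -0.03, 0, 0, 0.3], [0, 0, 0, -0.0155, 0, 0, 0.3], [0, 0, 0, 0, 0, 0, 0.3], [0, 0, 0, 0, 0, 0, 0.3]]]}}

```text
t: 24.1
tcp_pos: [0.6221, -0.2099, 0.2536]
tcp_rot: [0.115, 0.993, 0.0, -0.0]
force: [-0.5, 0.4, -0.6]
opening: 0.649
```

```bash
python3 - <<'E'
from h import *
np.set_printoptions(suppress=True,precision=4)
go(.6218,-.2097,.1286,166.8)
p,d=snapshot("side"); u0,v0=215,70;c=p[v0:v0+110,u0:u0+120]
cv2.imwrite("pics/s16.png",cv2.resize(c,None,fx=5,fy=5,interpolation=cv2.INTER_CUBIC))
print("pred ball px in crop",(px("side",[.6218,-.2095,.1476])-[u0,v0]+.5)*5)
p,d=snapshot("top");b=p[150:250,262:357];np.savez("s_top4.npz",p=p,d=d)
cv2.imwrite("pics/p16.png",cv2.resize(b,(570,600),interpolation=cv2.INTER_CUBIC))
E
```

```text
t 24.1 tcp [ 0.6221 -0.2099  0.2536] yaw 166.8 zax [-0.0008  0.0003 -1.    ] q [-0.325  0.49   0.274  1.355 -0.    -0.095] F [-0.48  0.37 -0.64] open 0.649
rotvec to target [ 0.0001 -0.0009  0.0001]
shift in tool axes (target yaw) [0.0004 0.0001 0.125 ]
pred ball px in crop [177.9782 298.9957]
```

View pics/s16.png

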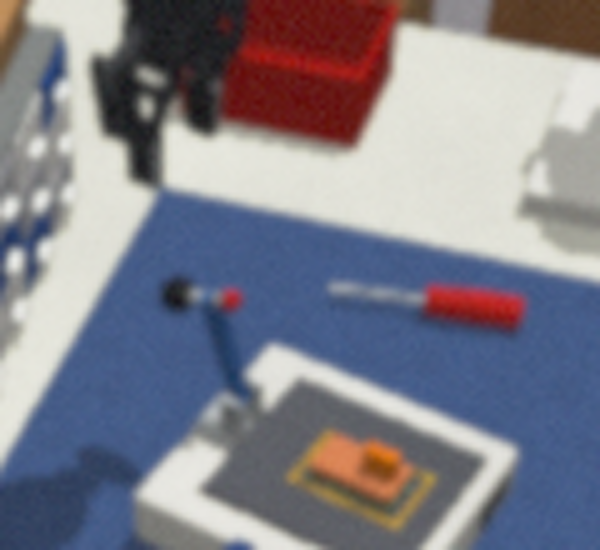

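View pics/p16.png

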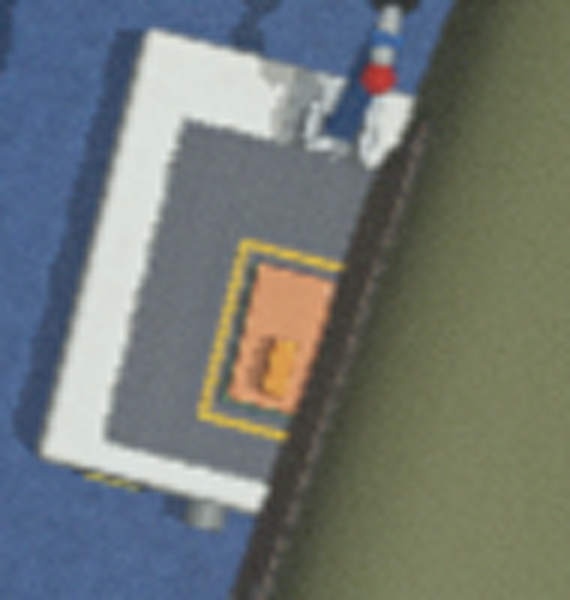

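The predicted ball pixel (178,299) is close to the observed one (177,294), and the module is centred and square within the outline. I descend and grip the ball.

Request:
{"name": "play_rows", "arguments": {"steps": [[[0, 0, 0, 0, 0, 0.02, 0.3], [0, 0, 0, 0, 0, 0.03, 0.3], [0, 0, 0, 0, 0, 0.03, 0.3], [0, 0, 0, 0, 0, 0.025, 0.3], [0, 0, 0, 0, 0, 0.018, 0.3], [0, 0, 0, 0, 0, 0, 0.3], [0, 0, 0, 0, 0, 0, -1], [0, 0, 0, 0, 0, 0, -1]]], "force": 20}}

```text
t: 25.2
tcp_pos: [0.6226, -0.2125, 0.1328]
tcp_rot: [0.115, 0.993, -0.003, 0.001]
force: [-1.0, -1.0, 1.8]
opening: 0.262
```

Request:
{"name": "play_rows", "arguments": {"steps": [[[0, 0, 0, 0, 0, 0, -1], [0, 0, 0, 0, 0, 0, -1], [0, 0, 0, 0, 0, 0, -1], [0, 0, 0, 0, 0, 0, -1], [0, 0, 0, 0, 0, 0, -1], [0, 0, 0, 0, 0, 0, -1], [0, 0, 0, 0, 0, 0, -1], [0, 0, 0, 0, 0, 0, -1]]]}}

```text
t: 26.2
tcp_pos: [0.6226, -0.2123, 0.1328]
tcp_rot: [0.116, 0.993, -0.002, 0.001]
force: [-1.9, -5.2, 2.9]
opening: 0.262
```

```bash
python3 - <<'E'
from h import *
np.set_printoptions(suppress=True,precision=4)
go(.6218,-.2097,.1286,166.8)
ph=np.radians(18.65); N=18
a=np.linspace(ph+1.9,ph+.2,N+1)
x=-84*np.cos(a); z=84*np.sin(a)
print(np.c_[np.degrees(a[1:]-ph),-np.diff(x),-np.diff(z)].round(1))
p,d=snapshot("side"); u0,v0=215,70;c=p[v0:v0+110,u0:u0+120]
cv2.imwrite("pics/s17.png",cv2.resize(c,None,fx=5,fy=5,interpolation=cv2.INTER_CUBIC))
E
```

```text
t 26.2 tcp [ 0.6226 -0.2123  0.1328] yaw 166.73 zax [ 0.0015 -0.0047 -1.    ] q [-0.327  0.535  0.034  1.067 -0.004 -0.095] F [-1.85 -5.16  2.91] open 0.262
rotvec to target [-0.0042  0.0025 -0.0012]
shift in tool axes (target yaw) [0.0014 0.0024 0.0042]
[[103.5   6.5  -4.5]
 [ 98.    6.9  -3.9]
 [ 92.6   7.2  -3.2]
 [ 87.2   7.5  -2.5]
 [ 81.8   7.7  -1.8]
 [ 76.4   7.9  -1.1]
 [ 71.    7.9  -0.3]
 [ 65.6   7.9   0.4]
 [ 60.2   7.8   1.2]
 [ 54.7   7.7   1.9]
 [ 49.3   7.5   2.6]
 [ 43.9   7.2   3.3]
 [ 38.5   6.9   4. ]
 [ 33.1   6.5   4.6]
 [ 27.7   6.    5.2]
 [ 22.3   5.5   5.7]
 [ 16.9   4.9   6.2]
 [ 11.5   4.3   6.7]]
```

View pics/s17.png

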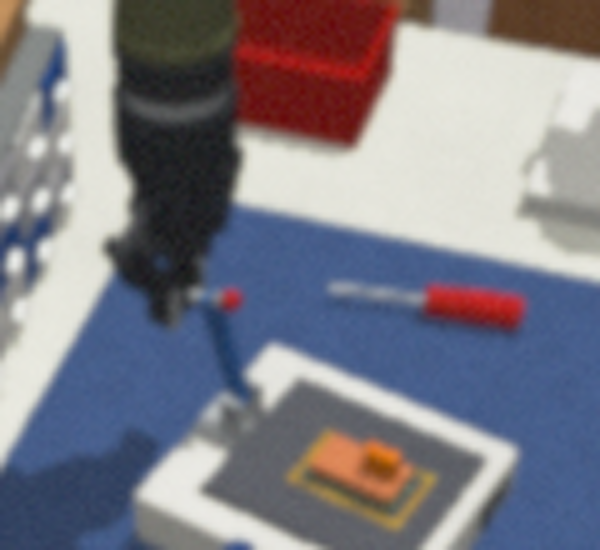

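The ball is gripped. I swing back along the arc, relieving a 2 mm sideways offset.

Request:
{"name": "play_rows", "arguments": {"steps": [[[0, 0, 0, 0.0065, -0.002, -0.0045, -1], [0, 0, 0, 0.0069, 0, -0.0039, -1], [0, 0, 0, 0.0072, 0, -0.0032, -1], [0, 0, 0, 0.0075, 0, -0.0025, -1], [0, 0, 0, 0.0077, 0, -0.0018, -1], [0, 0, 0, 0.0079, 0, -0.0011, -1], [0, 0, 0, 0.0079, 0, -0.0003, -1], [0, 0, 0, 0.0079, 0, 0.0004, -1]]]}}

```text
t: 27.25
tcp_pos: [0.5631, -0.1978, 0.1478]
tcp_rot: [0.115, 0.993, 0.0, -0.0]
force: [0.7, -0.3, 4.2]
opening: 0.262
```

Request:
{"name": "play_rows", "arguments": {"steps": [[[0, 0, 0, 0.0078, 0, 0.0012, -1], [0, 0, 0, 0.0077, 0, 0.0019, -1], [0, 0, 0, 0.0075, 0, 0.0026, -1], [0, 0, 0, 0.0072, 0, 0.0033, -1], [0, 0, 0, 0.0069, 0, 0.004, -1], [0, 0, 0, 0.0065, 0, 0.0046, -1], [0, 0, 0, 0.006, 0, 0.0052, -1], [0, 0, 0, 0, 0, 0, -1]]]}}

```text
t: 28.25
tcp_pos: [0.5145, -0.1861, 0.1241]
tcp_rot: [0.115, 0.993, 0.001, -0.001]
force: [-1.0, 5.8, 1.4]
opening: 0.264
```

```bash
python3 - <<'E'
from h import *
a=np.radians(18.65+27.7)
c=-.084*np.cos(a);hx=np.array([.572,-.1978]);e=hx+c*np.array([.9736,-.2284])
print("expected",e,.081+.084*np.sin(a)-.019)
go(e[0],e[1],.081+.084*np.sin(a)-.019,166.8)
p,d=snapshot("side"); u0,v0=225,90;c=p[v0:v0+110,u0:u0+120]
cv2.imwrite("pics/s18.png",cv2.resize(c,None,fx=5,fy=5,interpolation=cv2.INTER_CUBIC))
E
```

```text
expected [ 0.5155496  -0.18455712] 0.12277986145182974
t 28.25 tcp [ 0.5145 -0.1861  0.1241] yaw 166.82 zax [-0.0019  0.0019 -1.    ] q [-0.348  0.366 -0.276  0.931  0.001 -0.118] F [-0.99  5.76  1.43] open 0.264
rotvec to target [ 0.0014 -0.0023  0.0003]
shift in tool axes (target yaw) [-0.0006  0.0017  0.0013]
```

View pics/s18.png

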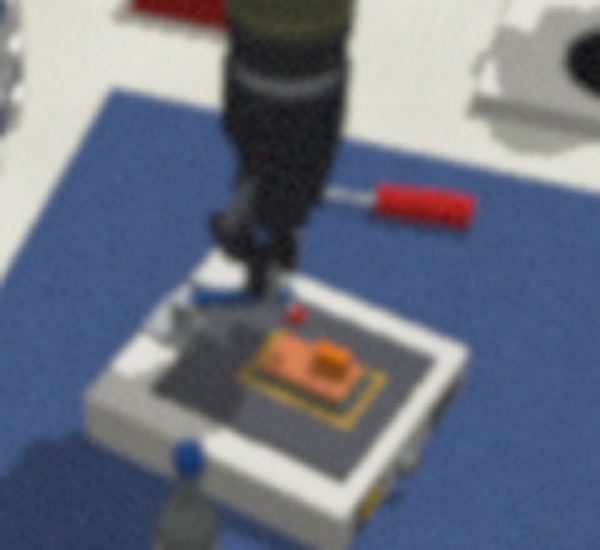

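The foot at (297,315) is coming down over the module. I finish to about 0.2 rad and open.

Request:
{"name": "play_rows", "arguments": {"steps": [[[0, 0, 0, 0.0028, 0.001, 0.0028, -1], [0, 0, 0, 0.0027, 0, 0.0029, -1], [0, 0, 0, 0.0025, 0, 0.0031, -1], [0, 0, 0, 0.0024, 0, 0.0031, -1], [0, 0, 0, 0.0022, 0, 0.0033, -1], [0, 0, 0, 0.0021, 0, 0.0034, -1], [0, 0, 0, 0, 0, 0, -1], [0, 0, 0, 0, 0, 0, -1]]]}}

```text
t: 29.3
tcp_pos: [0.5015, -0.1829, 0.1064]
tcp_rot: [0.115, 0.993, -0.0, -0.0]
force: [-1.9, 2.0, 1.3]
opening: 0.259
```

```bash
python3 - <<'E'
from h import *
go(.5,-.18,.102,166.8)
p,d=snapshot("side"); u0,v0=235,110;c=p[v0:v0+90,u0:u0+100]
cv2.imwrite("pics/s19.png",cv2.resize(c,None,fx=6,fy=6,interpolation=cv2.INTER_CUBIC))
E
```

```text
t 29.3 tcp [ 0.5015 -0.1829  0.1064] yaw 166.8 zax [-3.e-04 -2.e-04 -1.e+00] q [-0.349  0.359 -0.339  0.873 -0.    -0.119] F [-1.89  2.    1.34] open 0.259
rotvec to target [-0.0003 -0.0003 -0.0001]
shift in tool axes (target yaw) [0.0021 0.0024 0.0044]
```

View pics/s19.png

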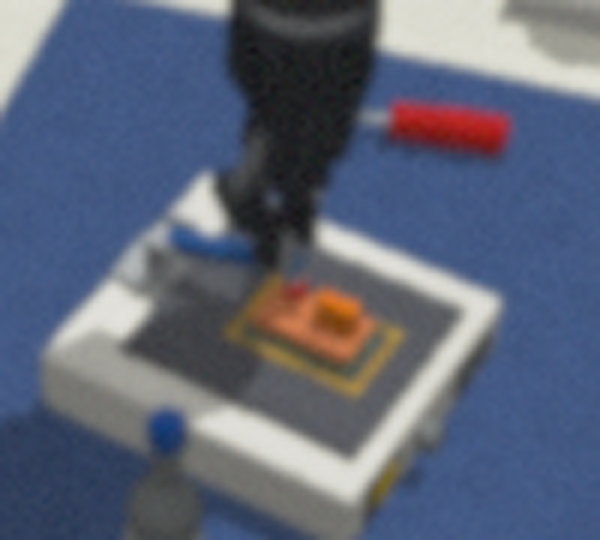

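The foot is just above the can. I nudge it down and open.

Request:
{"name": "play_rows", "arguments": {"steps": [[[0, 0, 0, 0.0008, 0, 0.0012, -1], [0, 0, 0, 0.0008, 0, 0.0012, -1], [0, 0, 0, 0, 0, 0, -1], [0, 0, 0, 0, 0, 0, -1], [0, 0, 0, 0, 0, 0, -0.4], [0, 0, 0, 0, 0, 0, 0], [0, 0, 0, 0, 0, 0, 0.3], [0, 0, 0, 0, 0, 0, 0.3]]]}}

```text
t: 30.35
tcp_pos: [0.5002, -0.1824, 0.1042]
tcp_rot: [0.115, 0.993, -0.0, 0.0]
force: [0.3, -0.3, -0.3]
opening: 0.649
```

Request:
{"name": "play_rows", "arguments": {"steps": [[[0, 0, 0, 0, 0, 0, 0.3], [0, 0, 0, 0, 0, 0, 0.3], [0, 0, 0, 0, 0, -0.005, 0.3], [0, 0, 0, 0, 0, -0.015, 0.3], [0, 0, 0, 0, 0, -0.03, 0.3], [0, 0, 0, 0, 0, -0.03, 0.3], [0, 0, 0, 0, 0, -0.03, 0.3], [0, 0, 0, 0, 0, -0.03, 0.3]]]}}

```text
t: 31.35
tcp_pos: [0.5002, -0.1824, 0.2464]
tcp_rot: [0.115, 0.993, -0.0, 0.001]
force: [0.6, 0.4, 0.9]
opening: 0.65
```

Request:
{"name": "play_rows", "arguments": {"steps": [[[0, 0, 0, 0, -0.025, -0.01, 0.3], [0, 0, 0, 0, -0.035, 0, 0.3], [0, 0, 0, 0, -0.035, 0, 0.3], [0, 0, 0, 0, -0.035, 0, 0.3], [0, 0, 0, 0, -0.035, 0, 0.3], [0, 0, 0, 0, -0.025, 0, 0.3], [0, 0, 0, 0, 0, 0, 0.3], [0, 0, 0, 0, 0, 0, 0.3]]]}}

```text
t: 32.35
tcp_pos: [0.4568, -0.3669, 0.2548]
tcp_rot: [0.115, 0.993, 0.0, 0.0]
force: [-0.4, 1.0, -1.0]
opening: 0.653
```

```bash
python3 - <<'E'
from h import *
np.set_printoptions(suppress=True,precision=4)
go(.5,-.18,.102,166.8)
p,d=snapshot("side"); u0,v0=235,110;c=p[v0:v0+90,u0:u0+100]
cv2.imwrite("pics/s20.png",cv2.resize(c,None,fx=6,fy=6,interpolation=cv2.INTER_CUBIC))
p,d=snapshot("top");b=p[150:250,262:357]
cv2.imwrite("pics/p20.png",cv2.resize(b,(570,600),interpolation=cv2.INTER_CUBIC))
cv2.imwrite("pics/top20.png",cv2.resize(p,(800,600),interpolation=cv2.INTER_CUBIC))
E
```

```text
t 32.35 tcp [ 0.4568 -0.3669  0.2548] yaw 166.81 zax [ 0.0006  0.0001 -1.    ] q [-0.677  0.358  0.065  1.278  0.    -0.447] F [-0.44  1.01 -1.02] open 0.653
rotvec to target [0.0003 0.0005 0.0001]
shift in tool axes (target yaw) [0.0006 0.1918 0.1528]
```

View pics/s20.png

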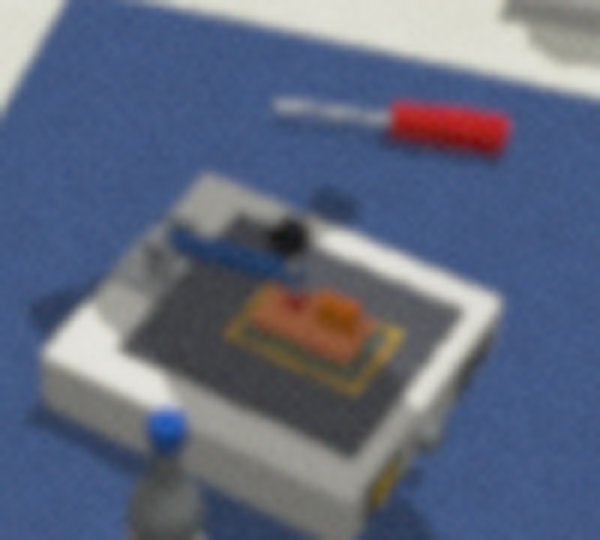

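View pics/p20.png

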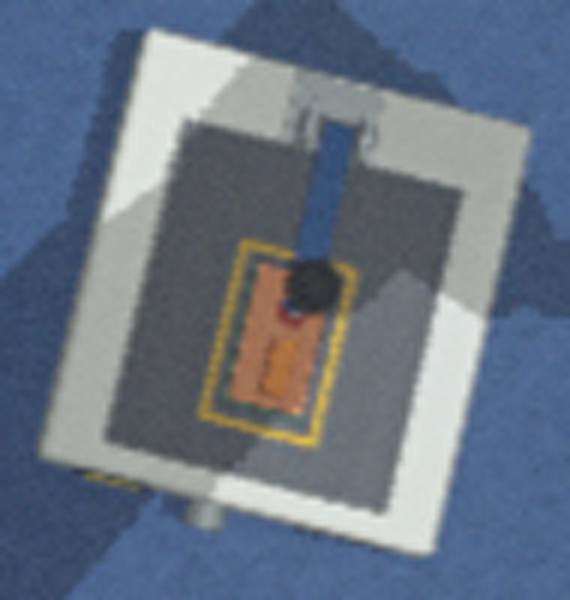

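View pics/top20.png

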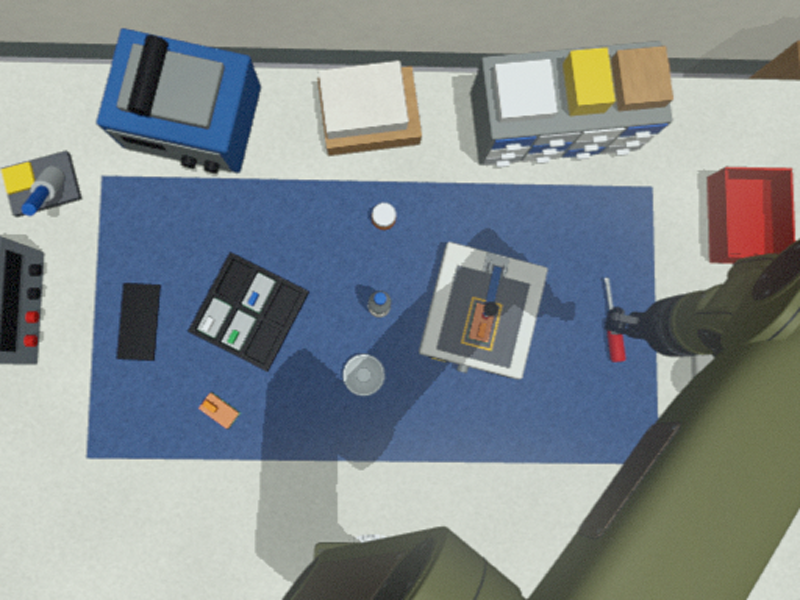

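The top view shows the module square inside the outline with the foot on it, and everything else in place. I let a second pass, then check the numbers: ball angle and module centre.

Request:
{"name": "play_rows", "arguments": {"steps": [[[0, 0, 0, 0, 0, 0, 0.3], [0, 0, 0, 0, 0, 0, 0.3], [0, 0, 0, 0, 0, 0, 0.3], [0, 0, 0, 0, 0, 0, 0.3], [0, 0, 0, 0, 0, 0, 0.3], [0, 0, 0, 0, 0, 0, 0.3], [0, 0, 0, 0, 0, 0, 0.3], [0, 0, 0, 0, 0, 0, 0.3]]]}}

```text
t: 33.45
tcp_pos: [0.4567, -0.3674, 0.2541]
tcp_rot: [0.115, 0.993, 0.0, -0.0]
force: [0.5, -0.3, -0.3]
opening: 0.648
```

```bash
python3 - <<'E'
from h import *
np.set_printoptions(suppress=True,precision=4)
p,d=snapshot("top");b=p[150:250,262:357]
cv2.imwrite("pics/p21.png",cv2.resize(b,(570,600),interpolation=cv2.INTER_CUBIC))
ex=np.array([.9736,-.2284]);h=np.array([.572,-.1978])
for j in(.1,.16,.23,.3):
    a=np.radians(18.65)+j; q=h-.084*np.cos(a)*ex; u=px("top",[*q,.081+.084*np.sin(a)]); print(j,((u-[262,150])+.5)*6)
u,v=np.round([pc(312,286)])[0].astype(int); print("ball top pt",w("top",d,u,v),"exp z at .16",.081+.084*np.sin(np.radians(18.65)+.16)+.012)
g=np.array([wz("top",*pc(*q),.070) for q in[(258,263),(230,402),(302,414)]])
print("can ctr",(g[0]+g[2])/2, "yaw",np.degrees(np.arctan2(*(g[0]-g[1])[[1,0]])),"mark .4797 -.1764")
m=b.copy(); 
E
```

```text
0.1 [309.4218 292.2404]
0.16 [312.3557 286.266 ]
0.23 [315.9188 278.5026]
0.3 [319.6157 269.916 ]
ball top pt [ 0.4993 -0.1803  0.1305] exp z at .16 0.13219894379601338
can ctr [ 0.4807 -0.175   0.07  ] yaw -11.206897644195044 mark .4797 -.1764
```

View pics/p21.png

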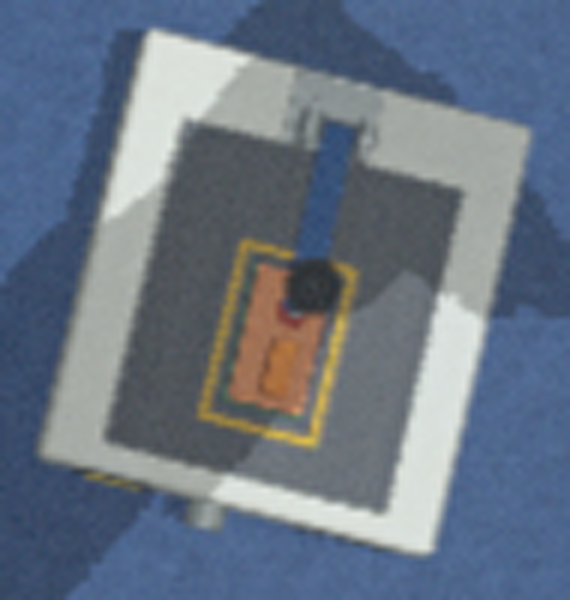

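The ball is at (312,286), which is the 0.16 rad prediction. The module centre is within about 2 mm of the mark and the yaw within about 2°. The scene is at rest, so I hand in.

```bash
python3 -c "
from rig import robot
print(robot.close_job())"
```

```text
the job is handed in; nothing more can be done
None
```

The job is done and was handed in at about 33.5 s of the 67 s limit; no verdict is reported.

**What I did:** I swung the hold-down up and back by its ball and lifted the orange-ribbed module straight out of its pocket by the rib. I set it down level inside the outline with the rib towards the switch, released it, and swung the hold-down back so its foot rests on the module. I then withdrew the gripper about 19 cm to the side, at 0.25 m height.

**Last checks (from the top camera):**

| Check | Measured | Limit |
|---|---|---|
| Module centre from mark | about 2 mm | 10 mm |
| Module out of square | about 2° | 10° |
| Hold-down angle, from the ball's position | about 0.16 rad | 0.10–0.23 rad |

- **Scene:** The other modules, bottle, jar, dish and panel look unmoved in the pictures. In the last full top view the gripper hides part of the driver, which the side view shows unmoved.
- **Foot force:** I could not measure how hard the foot presses. I infer contact only from the arm resting at its on-module angle.
- **Disagreements:** None of the checks failed. The two cameras differed by 1–2 mm on where the rib was, and the ball's depth reading was about 2 mm lower than expected.

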